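# Put the washed jars back in the rack in their order

### The arm

A 6-joint arm with a two-finger parallel gripper is mounted at the origin on the work surface. World frame = base frame: x ahead of the robot, y to its left, z up, the work surface at z = 0. Lengths are in m, angles in rad, forces in N, time in s.
With the tool pointing down it reaches from about 0.275 to 1 m from the base axis. Payload 8.4 kg.
Tool frame: the origin (TCP) lies at the very end of the fingers, on their centre line; the grasp point (between the pads) lies 19 mm behind it; z points along the fingers, y is the direction in which the jaws open and shut (so a half turn about z gives the same grasp; the last joint's range is limited). The gripper opens to 85 mm and grips with 20 to 120 N. Pads are 22 mm wide; open, the fingers measure 114 mm over their backs; the gripper's body (76 mm by 85 mm) begins 54 mm behind the grasp point. The pads swing forward as they close: fully open they stand 13 mm farther back than shut.
Start: joints at [-1.135, 0.353, 1.633, -0, 1.155, -0.002], TCP at [0.265, -0.566, 0.231] pointing down, gripper open.
Joint ranges: [-2.63, 2.63], [-0.92, 2.1], [0.06, 2.66], [-1.3, 4.44], [0, 2.69], [-3.02, 3.02]. Speed limits (rad/s): [2.22, 2.22, 2.79, 3.14, 3.14, 3.14].

### API

Orientations are given as a unit quaternion [w, x, y, z].
In Python, from rig import readout, eyes, job gives the robot as it stands.
- The arm moves only by the tool play_rows, never from a script. Its argument "steps" is a list of rows, each a list of 7 numbers: the shift along the tool's x, y, z in m, then the turn, a rotation vector about the tool's x, y, z in rad, then the opening in per cent of the stroke, from 0 (shut) to 100 (fully open). In form: [[dx, dy, dz, rx, ry, rz, fingers], ...]. A call has exactly 5 rows; each row is the pose to reach, as a shift and turn from the pose commanded when the call began, along the tool's axes at that moment; what a row does not reach only later rows make up. A row lasts 1/10 s, in which the tool goes at most 50 mm and 8.59 degrees, less where a joint would pass 70% of its speed; a pose out of reach is approached as far as the arm can. A call with a gripper value outside its range is refused whole. The fingers move at their own pace and stop on an object; the grip force is fixed at half the most. Time passes only in rows, so rows that repeat a pose let the fingers close, or fill a call up. It gives the time, the measured TCP pose, the force and the opening at its end, in the units of the state.
- readout.get_state(): the state, without advancing time (a new reading comes with each control period).
- eyes.read_camera(name): name is "scene" or "side" or "wrist"; returns a dict with "img" (420x560x3 uint8, red, green, blue), "K" (3x3 intrinsics, pixels), "distortion" ([k1, k2, p1, p2, k3] as OpenCV has them; the pictures are not rectified), "R" (3x3) and "t" (3): a world point X has camera coordinates R X + t; the wrist camera has in their place "T_tool_cam" (4x4, takes a point from camera to tool coordinates, whose origin is the TCP and whose axes are the flange's). Camera axes: x right, y down, z forward; pixel columns grow to the right and rows downward; lengths in m; the calibration is good to about 2 mm. A picture is of the moment at which its call begins: read the wrist's pose just before it. There is no depth.
- job.finish_job(): hands the job in, once; it reports no verdict.
The state is a dict: "time_s": time; "joints": joint angles; "dq": joint speeds; "effort": joint torques, N m; "position": TCP position; "tool_rot": TCP orientation; "contact_force": force on the tool from outside, world axes, zero at the start; "moment": the same for the moment, N m; "width": finger opening in m.
Only numpy, scipy, OpenCV 4.12 (cv2) and the standard library are available. Lean on these libraries where they do the work, as an engineer would, in place of code of your own. Each camera call takes 0.05 s, during which the arm holds its last target.

### The job

The four washed glass jars stand in their silicone collars on the steel draining tray. Put them back in the wooden rack, one to a compartment and in the same left-to-right order as they stood on the tray, each upright on the rack's floor, for the cook finds them by place. They are glass: set them down without dropping or tipping them, and do not shift the open glass jar that stands behind.

Things in the scene. Friction and masses are not known exactly. Their poses are not given: they have to be found in the camera images.
- jar_tall_mid (a point): the tall round jar: clear glass body 45 mm across, round pale wooden lid 47 mm across and 18 mm high; whole height 98 mm, about 0.2 kg, lid firmly on, empty. The point is the jar's centre, half-way up; z is up along the jar. It starts upright in its own collar on the tray; best held by the lid, which is its top, with the fingers in front of and behind the row.
- jar_squat_mid (a point): the squat round jar: clear glass body 54 mm across, round pale wooden lid 56 mm across and 19 mm high; whole height 76 mm, about 0.2 kg, lid firmly on, empty. The point is the jar's centre, half-way up; z is up along the jar. It starts upright in its own collar on the tray; best held by the lid, which is its top, with the fingers in front of and behind the row.
- jar_square_mid (a point): the square jar: clear glass body 48 x 48 mm, square pale wooden lid 50 x 50 mm and 19 mm high, sides along its x and y; whole height 88 mm, about 0.2 kg, lid firmly on, empty. The point is the jar's centre, half-way up; z is up along the jar. It starts upright in its own collar on the tray; best held by the lid, which is its top, with the fingers in front of and behind the row.
- jar_cone_mid (a point): the cone-shaped jar: clear glass, foot 54 mm across, narrowing to a 28 mm neck, small round pale wooden lid 34 mm across and 19 mm high; whole height 92 mm, about 0.2 kg, lid firmly on, empty. The point is the jar's centre, half-way up; z is up along the jar. It starts upright in its own collar on the tray; best held by the lid, which is its top, with the fingers in front of and behind the row.
- collar_tall: the silicone collar of the tall jar, off-white, 8 mm high (round, opening 50 mm, wall about 4.5 mm), fixed to the steel draining tray (100 x 326 mm, rim 18 mm high). Origin: centre of its underside, on the tray's floor, 10 mm above the ledge. y runs along the row to the left (seen from the robot), x away from it. Four collars in a row 80 mm apart, order varies; tray and rack lie side by side, each turned up to 15 degrees.
- collar_squat: the silicone collar of the squat jar, off-white, 8 mm high (round, opening 59 mm, wall about 4.5 mm), fixed to the steel draining tray (100 x 326 mm, rim 18 mm high). Origin: centre of its underside, on the tray's floor, 10 mm above the ledge. y runs along the row to the left (seen from the robot), x away from it. Four collars in a row 80 mm apart, order varies; tray and rack lie side by side, each turned up to 15 degrees.
- collar_square: the silicone collar of the square jar, off-white, 8 mm high (square, opening 53 x 53 mm, wall about 4.5 mm), fixed to the steel draining tray (100 x 326 mm, rim 18 mm high). Origin: centre of its underside, on the tray's floor, 10 mm above the ledge. y runs along the row to the left (seen from the robot), x away from it. Four collars in a row 80 mm apart, order varies; tray and rack lie side by side, each turned up to 15 degrees.
- collar_cone: the silicone collar of the cone jar, off-white, 8 mm high (round, opening 59 mm, wall about 4.5 mm), fixed to the steel draining tray (100 x 326 mm, rim 18 mm high). Origin: centre of its underside, on the tray's floor, 10 mm above the ledge. y runs along the row to the left (seen from the robot), x away from it. Four collars in a row 80 mm apart, order varies; tray and rack lie side by side, each turned up to 15 degrees.
- rack: the brown wooden jar rack, empty at first, 92 x 338 mm, fixed. Origin: centre of its underside, on the ledge; floor 10 mm above. y runs along the row to the left (seen from the robot), x away from the robot. Four compartments, 74 x 74 mm inside, centred at x = 0, y = +120, +40, -40, -120 mm, parted by 6 mm strips; strips and the rails in front and behind rise 16 mm above the floor, end boards 40 mm.
- open_jar: bystander: an empty open glass jar without lid, 92 mm across, 72 mm high, standing loose on the ledge beyond the tray and the rack. Origin: centre of its underside.

How it is judged:
By the outcome, as a careful person would: the job done as asked, in the order asked, and still so for the second after the job is handed in, with the robot touching nothing.
It also fails if it takes over 128 s, if anything falls off the work surface, if the arm or the gripper's body presses on something with over 40 N, if the wrist force passes 120 N, or if a joint passes its speed limit or range.

## Working session

There is one attempt and no reset: what is moved stays moved. The work goes in short steps, Python scripts to look and compute and a tool call to move; the robot and the scene stay as the last step left them, time stands still between calls to the robot, and variables do not carry over. Pictures are saved under pics/ and viewed, and the job is handed in when it is done.

Besides the shell and the picture viewer there is one more tool, called after "Emit:" as name(argument=value, ...), one argument or row to a line, values as JSON. play_rows: Moves the arm, as the interface text tells. Its arguments: {"type":"object","properties":{"steps":{"type":"array"}},"required":["steps"]}

```bash
mkdir -p pics
python3 - <<'E'
from rig import readout, eyes
import cv2
s=readout.get_state();print(s)
for n in ["scene","side","wrist"]:
    c=eyes.read_camera(n); cv2.imwrite(f"pics/{n}0.png",c["img"][:,:,::-1])
    print(n,{k:(v.tolist() if hasattr(v,'tolist') else v) for k,v in c.items() if k!="img"})
E
```

```text
{'time_s': 0.0, 'joints': array([-1.13539558e+00,  3.53684349e-01,  1.63416031e+00,  3.06713991e-05,
        1.15516219e+00, -2.40183438e-03]), 'dq': array([ 7.24392993e-04,  1.29573899e-03,  2.84936473e-05,  3.60598663e-04,
       -7.33500650e-04,  5.86389057e-04]), 'effort': array([ 1.29313339e-03, -6.05251694e+01, -3.42064869e+01,  5.23353879e-05,
        9.59328900e-03,  5.79779766e-06]), 'position': array([ 0.2647737 , -0.56561358,  0.23052786]), 'tool_rot': array([-6.93601949e-04,  9.76137733e-01,  2.17151157e-01, -1.38194562e-04]), 'contact_force': array([ 1.19963662, -0.5458726 , -0.16351883]), 'moment': array([-0.02101798,  0.01276245, -0.02274267]), 'width': 0.08529716123427529}
scene {'K': [[444.3079803959853, 0.0, 273.1599725249566], [0.0, 444.3079803959853, 208.93700596016384], [0.0, 0.0, 1.0]], 'distortion': [-0.010527986815241261, 0.0, 0.0, 0.0, 0.0], 'R': [[0.37194006196280993, 0.9282455899963472, 0.004551368962692776], [0.6820501919378535, -0.2699591974419393, -0.6796540056484928], [-0.6296571495541351, 0.25589481504875694, -0.7335187234464601]], 't': [-0.24455610499
[... 291 characters left out ...]
4296194], [-0.17097349994486302, -0.7281946301318536, -0.6637022246186439], [0.17040134468638232, 0.641615915033331, -0.7478585423093153]], 't': [-0.6058197867384892, 0.13806066986355217, 0.9711814356843043]}
wrist {'K': [[366.8758433739269, 0.0, 281.2077663630625], [0.0, 366.8758433739269, 204.5930308498517], [0.0, 0.0, 1.0]], 'distortion': [-0.036548183987790195, 0.0, 0.0, 0.0, 0.0], 'T_tool_cam': [[-0.0009734301345806746, -0.9571080388362389, -0.28972962297428334, 0.07306161099027332], [0.9999995198618791, -0.0009643417159804398, -0.0001741294456944158, 0.0008969082825048824], [-0.00011273766951718986, -0.28972965336689666, 0.9571085180114711, -0.14283254633096143], [0.0, 0.0, 0.0, 1.0]]}
```

View pics/scene0.png

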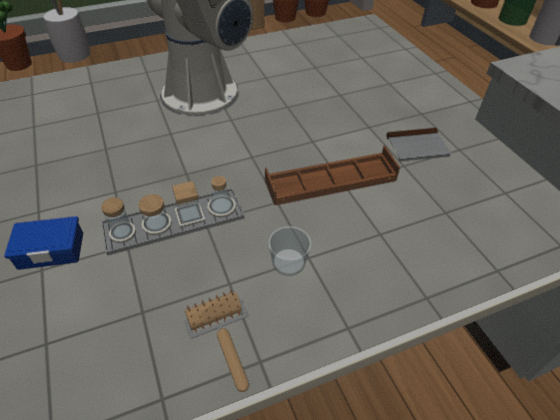

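View pics/side0.png

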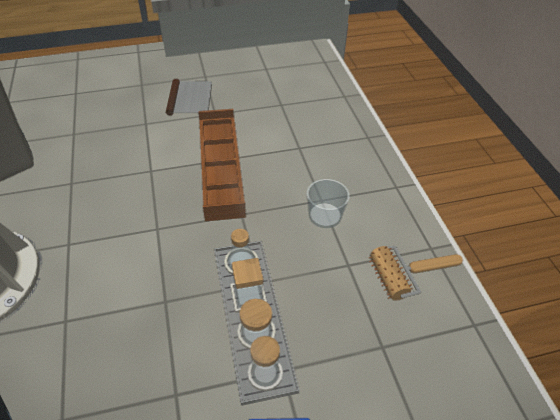

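View pics/wrist0.png

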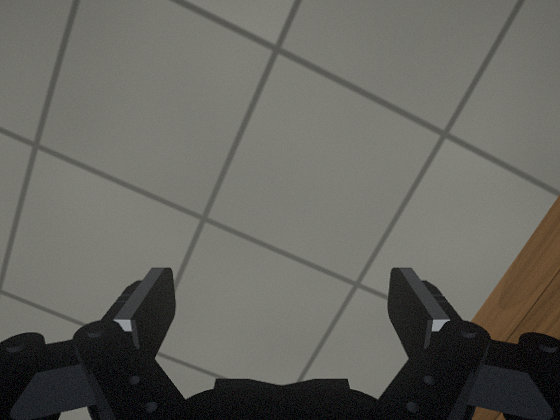

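Robot-side order, left (+y) to right: cone, square, squat, tall. I'll triangulate the lids and measure the rack next.

```bash
cat > h.py <<'E'
import numpy as np, cv2
from rig import readout, eyes
from scipy.spatial.transform import Rotation as Rn
def und(c,uv): return cv2.undistortPoints(np.array(uv,float).reshape(-1,1,2),c["K"],np.array(c["distortion"],float)).reshape(-1,2)
def cam(n):
    s=readout.get_state(); c=eyes.read_camera(n); c["K"]=np.array(c["K"],float)
    if n=="wrist":
        q=s["tool_rot"]; T=np.eye(4); T[:3,:3]=Rn.from_quat([q[1],q[2],q[3],q[0]]).as_matrix(); T[:3,3]=s["position"]
        M=np.linalg.inv(T@np.array(c["T_tool_cam"])); c["R"]=M[:3,:3]; c["t"]=M[:3,3]
    c["R"]=np.array(c["R"]);c["t"]=np.array(c["t"])
    return c
def onz(c,uv,z):
    n=und(c,uv); d=np.c_[n,np.ones(len(n))]@c["R"]; o=-c["R"].T@c["t"]
    return o+d*((z-o[2])/d[:,2])[:,None]
def tri(c1,u1,c2,u2):
    P=[np.c_[c["R"],c["t"]] for c in (c1,c2)]
    X=cv2.triangulatePoints(P[0],P[1],und(c1,u1).T,und(c2,u2).T); return (X[:3]/X[3]).T
def proj(c,X):
    return cv2.projectPoints(np.array(X,float).reshape(-1,3),cv2.Rodrigues(c["R"])[0],c["t"],c["K"],np.array(c["distortion"],float))[0].reshape(-1,2)
E
python3 - <<'E'
from h import *
for n,(x0,x1,y0,y1) in dict(scene=(90,250,160,260),side=(180,310,220,400)).items():
    c=cam(n); im=c["img"]; hsv=cv2.cvtColor(im,cv2.COLOR_RGB2HSV)
    print(n,[hsv[p[1],p[0]] for p in ([(114,205),(330,180),(200,220)] if n=="scene" else [(257,313),(222,170),(260,330)])])
    m=((hsv[...,0]>8)&(hsv[...,0]<24)&(hsv[...,1]>90)&(hsv[...,2]>110)).astype(np.uint8)
    m=cv2.morphologyEx(m,cv2.MORPH_OPEN,np.ones((2,2)))
    k,l,st,ce=cv2.connectedComponentsWithStats(m)
    for i in range(1,k):
        if st[i,4]>60: print(st[i],ce[i])
    cr=im[y0:y1,x0:x1]; cv2.imwrite(f"pics/{n}_z.png",cv2.resize(cr,None,fx=600/max(y1-y0,(x1-x0)*.75),fy=600/max(y1-y0,(x1-x0)*.75),interpolation=2)[:,:,::-1])
    a=(260,410,140,210) if n=="scene" else (190,255,100,225)
    cr=im[a[2]:a[3],a[0]:a[1]]; f=5 if n=="scene" else 4.8; cv2.imwrite(f"pics/{n}_r.png",cv2.resize(cr,None,fx=f,fy=f,interpolation=2)[:,:,::-1])
E
```

```text
scene [array([ 16, 105, 141], dtype=uint8), array([ 12, 132,  93], dtype=uint8), array([ 21,  14, 130], dtype=uint8)]
[ 453    0  101   53 1219] [505.          24.37079573]
[445  64  26  24 102] [456.07843137  75.03921569]
[213 178  13   9 100] [219.08 182.01]
[174 183  24  18 308] [185.44805195 191.55519481]
[140 196  24  17 320] [151.38125  204.040625]
[103 199  21  15 231] [112.73593074 205.995671  ]
[187 294  55  33 817] [213.36719706 309.85067319]
[460 329  42  53 285] [478.41403509 353.36140351]
[219 330  30  62 725] [233.27862069 360.48413793]
[444 332  38  48 400] [461.11   351.8725]
[416 345  38  61 357] [432.9719888  369.98879552]
[406 351  18  22  99] [413.83838384 360.43434343]
[385 357  26  44 264] [397.         374.70075758]
[458 389  18  26  86] [466.20930233 400.58139535]
side [array([ 18, 114, 168], dtype=uint8), array([ 13, 136, 129], dtype=uint8), array([ 24,  39, 131], dtype=uint8)]
[   0    0  142   39 3878] [68.14620939 15.87184116]
[147   0  12  21 137] [151.58394161  11.59854015]
[ 345   12   93   58 3524] [383.56129398  41.86407491]
[  0  37 159  25 914] [82.
[... 306 characters left out ...]
9 2613] [221.08572522 166.47493303]
[ 436  186  124   51 3689] [498.96801301 211.16860938]
[ 467  218   93   53 3061] [516.87716433 244.29434825]
[232 230  17  15 202] [240.28712871 236.61386139]
[456 238  29  35 336] [469.92559524 255.32738095]
[373 247  38  50 914] [390.36980306 270.96170678]
[411 256  52  17 539] [436.46382189 263.9257885 ]
[233 259  31  29 685] [247.86715328 273.04087591]
[ 478  260   82   52 2523] [520.68252081 286.68291716]
[241 300  32  29 727] [256.39614856 313.97524072]
[502 301  58  28 572] [527.53146853 314.30769231]
[517 326  43  32 762] [539.89107612 342.07611549]
[252 337  28  28 619] [265.83844911 350.58966074]
[544 379  16   8  63] [551.61904762 381.92063492]
```

View pics/scene_z.png

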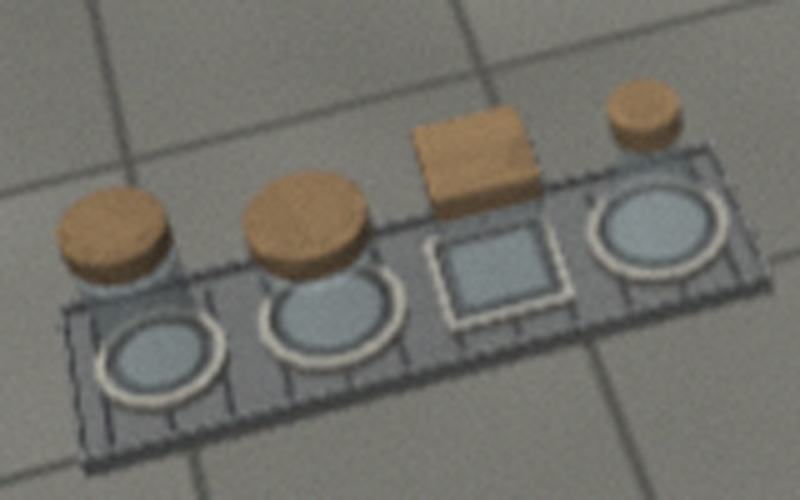

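View pics/side_z.png

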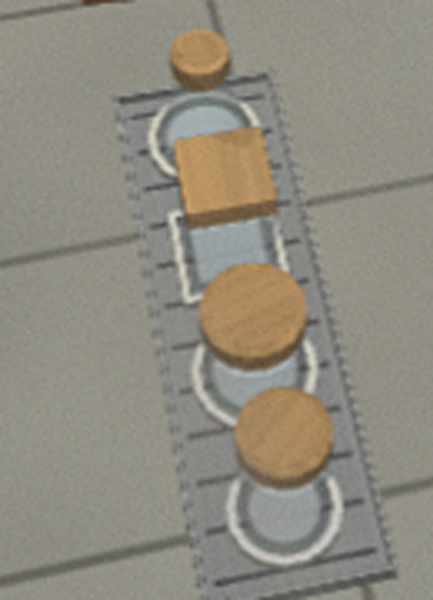

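View pics/scene_r.png

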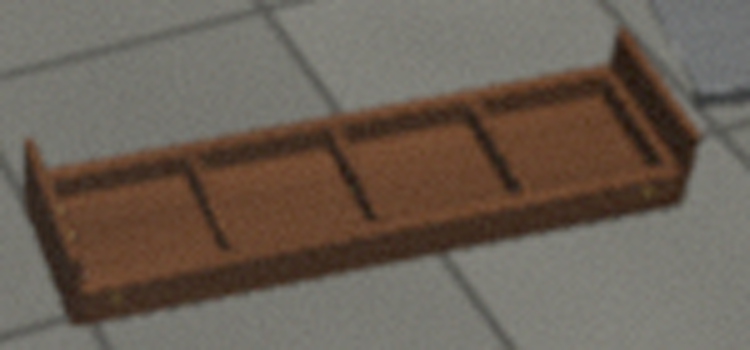

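View pics/side_r.png

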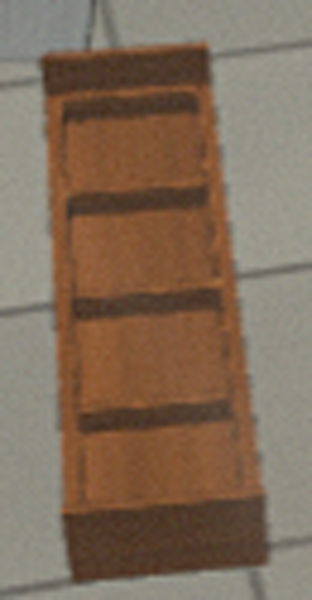

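Run:
```python
from h import *
C={n:cam(n) for n in("scene","side")}
cen={}
for n,rois in dict(scene=[(205,236,172,192),(168,205,178,206),(136,168,190,217),(98,132,192,217)],side=[(225,255,226,247),(228,268,254,292),(238,276,296,333),(248,284,333,369)]).items():
    c=C[n]; im=c["img"]; hsv=cv2.cvtColor(cv2.GaussianBlur(im,(3,3),0),cv2.COLOR_RGB2HSV)
    m=((hsv[...,0]>5)&(hsv[...,0]<26)&(hsv[...,1]>65)).astype(np.uint8)
    o=[]
    for (a,b,e,f) in rois:
        w=np.zeros_like(m); w[e:f,a:b]=m[e:f,a:b]
        k=cv2.findContours(w,0,2)[0]; k=max(k,key=cv2.contourArea); h=cv2.convexHull(k); M=cv2.moments(h); o.append((M["m10"]/M["m00"],M["m01"]/M["m00"])); 
        print(n,cv2.boundingRect(k),cv2.contourArea(k),o[-1])
    cen[n]=o
X=tri(C["scene"],cen["scene"],C["side"],cen["side"])
print(X.round(4), "expected z cone .0925 square .0885 squat .0765 tall .099"); d=np.diff(X,axis=0); print(np.linalg.norm(d[:,:2],axis=1), np.degrees(np.arctan2(d[:,0],-d[:,1])))
for n in C: print(n,np.round([onz(C[n],[cen[n][i]],z)[0] for i,z in enumerate((.0925,.0885,.0765,.099))],4).tolist())
print("corner tri",tri(C["scene"],[(275.6,204.6)],C["side"],[(245.8,217.1)]))
a=onz(C["scene"],[(275.6,204.6),(396.4,180.6)],0);b=onz(C["side"],[(205.6,220.8),(245.8,217.1)],0);t=onz(C["side"],[(198.75,111.5),(233.3,109)],.05)
print(a,b,t,sep="\n"); print(np.linalg.norm(a[0]-a[1]),np.linalg.norm(b[0]-b[1]),np.linalg.norm(t[0]-t[1]))
print("yaw",[np.degrees(np.arctan2(-(q-p)[0],(q-p)[1])) for p,q in[(a[0],a[1]),(b[0],t[0]),(b[1],t[1])]])
```

```text
scene (212, 176, 14, 14) 142.0 (218.44596131968146, 182.48236632536972)
scene (173, 181, 25, 23) 377.5 (184.8502294534835, 192.0066750104297)
scene (139, 194, 24, 22) 379.0 (150.69906223358907, 204.4467178175618)
scene (101, 198, 22, 18) 292.5 (112.0893355667225, 206.45561139028476)
side (231, 229, 18, 18) 239.5 (239.5469387755102, 237.2843537414966)
side (232, 258, 31, 30) 686.0 (247.05551684088266, 272.5595818815331)
side (239, 299, 33, 31) 763.5 (255.36655948553056, 313.91532690246515)
side (250, 336, 30, 30) 653.0 (264.7969606377678, 350.42301943198805)
[[ 0.5282 -0.0872  0.0926]
 [ 0.526  -0.1675  0.0886]
 [ 0.5239 -0.2478  0.0768]
 [ 0.5219 -0.328   0.0996]] expected z cone .0925 square .0885 squat .0765 tall .099
[0.08025659 0.08032719 0.0802338 ] [-1.54208166 -1.50626231 -1.3934567 ]
scene [[0.5264, -0.0856, 0.0925], [0.5242, -0.1659, 0.0885], [0.5224, -0.2467, 0.0765], [0.52, -0.3269, 0.099]]
side [[0.5287, -0.0893, 0.0925], [0.5266, -0.1695, 0.0885], [0.5244, -0.249, 0.0765], [0.5226, -0.3292, 0.099]]
corner tri [[ 0.56297179  0.04231899 -0.00104394]]
[[0.56074462 0.04538766 0.        ]
 [0.59752144 0.37674788 0.        ]]
[[0.47490756 0.04670497 0.        ]
 [0.56380638 0.03694503 0.        ]]
[[0.51062213 0.3762775  0.05      ]
 [0.59970147 0.36663382 0.05      ]]
0.33339485736648033 0.08943297199647744 0.0895998329305566
yaw [np.float64(-6.333191278043197), np.float64(-6.184799304984431), np.float64(-6.213642428114662)]
```

```bash
cat >> h.py <<'E'
def T_now():
    s=readout.get_state(); q=s["tool_rot"]; return s,Rn.from_quat([q[1],q[2],q[3],q[0]]).as_matrix(),s["position"]
def plan(x,y,z,yawdeg):
    s,R,p=T_now(); a=np.radians(yawdeg); Y=np.array([np.cos(a),np.sin(a),0]);Z=np.array([0,0,-1.]);X=np.cross(Y,Z)
    Rt=np.c_[X,Y,Z]; d=R.T@(np.array([x,y,z])-p); r=Rn.from_matrix(R.T@Rt).as_rotvec()
    print("t",s["time_s"],"pos",p.round(4),"w",round(s["width"],4),"F",np.round(s["contact_force"],1)); print("shift",d.round(4),"rot",r.round(4))
E
python3 - <<'E'
from h import *
plan(.525,-.28,.32,-1.5)
c=cam("scene")
print("open jar base",onz(c,[(289,262)],0),"rim",onz(c,[(290,244)],.072))
E
```

```text
t 0.35 pos [ 0.2649 -0.566   0.2311] w 0.0855 F [-0.4  0.5  0.1]
shift [ 0.3568 -0.1488 -0.0888] rot [-2.0000e-04 -2.0000e-04 -1.1068e+00]
open jar base [[0.73614457 0.00680676 0.        ]] rim [[0.74118595 0.00453912 0.072     ]]
```

Emit:
play_rows(
  steps=[
    [0.04, -0.016, -0.02, 0, 0, -0.13, 100],
    [0.08, -0.034, -0.04, 0, 0, -0.26, 100],
    [0.13, -0.05, -0.06, 0, 0, -0.39, 100],
    [0.17, -0.07, -0.08, 0, 0, -0.52, 100],
    [0.21, -0.09, -0.089, 0, 0, -0.65, 100],
  ],
)

```text
time_s: 0.9
position: [0.418, -0.3951, 0.322]
tool_rot: [0.001, 0.854, 0.52, 0.0]
contact_force: [1.0, -0.1, 0.7]
width: 0.0853
```

```bash
python3 -c "
from h import *
plan(.525,-.28,.32,-1.5)"
```

```text
t 0.9 pos [ 0.418  -0.3951  0.322 ] w 0.0853 F [ 1.  -0.1  0.7]
shift [0.1515 0.042  0.002 ] rot [ 0.0021  0.0012 -0.4519]
```

Emit:
play_rows(
  steps=[
    [0.035, 0.01, 0.001, 0, 0, -0.11, 100],
    [0.07, 0.02, 0.002, 0, 0, -0.22, 100],
    [0.11, 0.03, 0.002, 0, 0, -0.33, 100],
    [0.15, 0.042, 0.002, 0, 0, -0.452, 100],
    [0.15, 0.042, 0.002, 0, 0, -0.452, 100],
  ],
)

```text
time_s: 1.4
position: [0.5263, -0.2793, 0.3181]
tool_rot: [0.0, 0.715, 0.699, 0.001]
contact_force: [-0.4, -0.6, 0.2]
width: 0.0853
```

```bash
python3 -c "
from h import *
plan(.525,-.28,.32,-1.5)
c=cam('wrist'); cv2.imwrite('pics/w1.png',c['img'][:,:,::-1])
"
```

```text
t 1.4 pos [ 0.5263 -0.2793  0.3181] w 0.0853 F [-0.4 -0.6  0.2]
shift [-0.0007 -0.0013 -0.0019] rot [ 0.0012 -0.0012  0.0025]
```

View pics/w1.png

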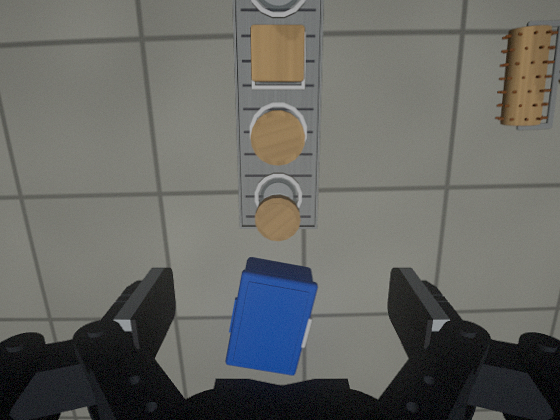

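The wrist view shows the square lid at (278,53), squat at (278,137) and tall at (278,217). The cone is cut off at the top. Next I measure these and then look at the rack.

```bash
cat >> h.py <<'E'
def lids(c,zs,rois):
    hsv=cv2.cvtColor(cv2.GaussianBlur(c["img"],(3,3),0),cv2.COLOR_RGB2HSV)
    m=((hsv[...,0]>5)&(hsv[...,0]<26)&(hsv[...,1]>65)).astype(np.uint8); out=[]
    for z,(a,b,e,f) in zip(zs,rois):
        w=np.zeros_like(m); w[e:f,a:b]=m[e:f,a:b]
        k=max(cv2.findContours(w,0,2)[0],key=cv2.contourArea); M=cv2.moments(cv2.convexHull(k)); u=(M["m10"]/M["m00"],M["m01"]/M["m00"])
        X=onz(c,[u],z)[0]; print(cv2.boundingRect(k),np.round(u,1),X.round(4)); out.append(X)
    return out
E
python3 -c "
from h import *
c=cam('wrist')
lids(c,[.0885,.0765,.099],[(240,320,10,85),(240,320,105,168),(240,320,190,245)])
plan(.525,.10,.32,-6.2)"
```

```text
(252, 22, 54, 58) [278.5  50.3] [ 0.5251 -0.1683  0.0885]
(253, 108, 53, 55) [279.1 135.4] [ 0.5231 -0.2495  0.0765]
(257, 194, 45, 45) [279.2 216.1] [ 0.5209 -0.3302  0.099 ]
t 1.5 pos [ 0.5238 -0.282   0.318 ] w 0.085 F [-0.2  0.2  0.1]
shift [ 0.3819 -0.0102 -0.0021] rot [-0.0005  0.0001  0.0783]
```

Emit:
play_rows(
  steps=[
    [0.035, 0, 0, 0, 0, 0.01, 100],
    [0.08, 0, 0, 0, 0, 0.02, 100],
    [0.12, -0.005, 0, 0, 0, 0.04, 100],
    [0.16, -0.005, 0, 0, 0, 0.06, 100],
    [0.2, -0.005, 0, 0, 0, 0.08, 100],
  ],
)

```text
time_s: 2.0
position: [0.5239, -0.0825, 0.3183]
tool_rot: [0.0, 0.747, 0.665, -0.0]
contact_force: [0.3, 0.4, -0.0]
width: 0.0853
```

```bash
python3 -c "
from h import *
plan(.525,.10,.32,-6.2)"
```

```text
t 2.0 pos [ 0.5239 -0.0825  0.3183] w 0.0853 F [ 0.3  0.4 -0. ]
shift [ 0.1815 -0.0199 -0.0017] rot [ 0.0003  0.0004 -0.0069]
```

Emit:
play_rows(
  steps=[
    [0.04, -0.004, 0, 0, 0, 0, 100],
    [0.085, -0.008, 0, 0, 0, 0, 100],
    [0.13, -0.012, 0, 0, 0, 0, 100],
    [0.18, -0.02, -0.002, 0, 0, 0, 100],
    [0.18, -0.02, -0.002, 0, 0, 0, 100],
  ],
)

```text
time_s: 2.5
position: [0.5244, 0.1021, 0.3205]
tool_rot: [-0.0, 0.745, 0.667, 0.001]
contact_force: [0.1, -0.4, 0.9]
width: 0.0854
```

```bash
python3 -c "
from h import *
plan(.525,.10,.32,-6.2)
c=cam('wrist'); cv2.imwrite('pics/w2.png',c['img'][:,:,::-1])
cv2.imwrite('pics/w2z.png',cv2.resize(c['img'][0:270,180:400],None,fx=2.2,fy=2.2,interpolation=2)[:,:,::-1])
"
```

```text
t 2.5 pos [0.5244 0.1021 0.3205] w 0.0854 F [ 0.1 -0.4  0.9]
shift [-0.002   0.0008  0.0004] rot [ 0.0002 -0.0017 -0.0012]
```

View pics/w2.png

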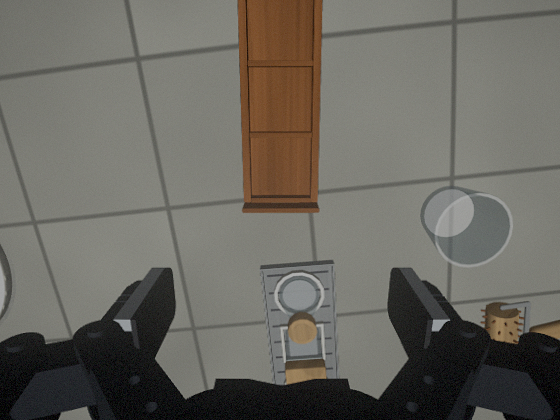

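View pics/w2z.png

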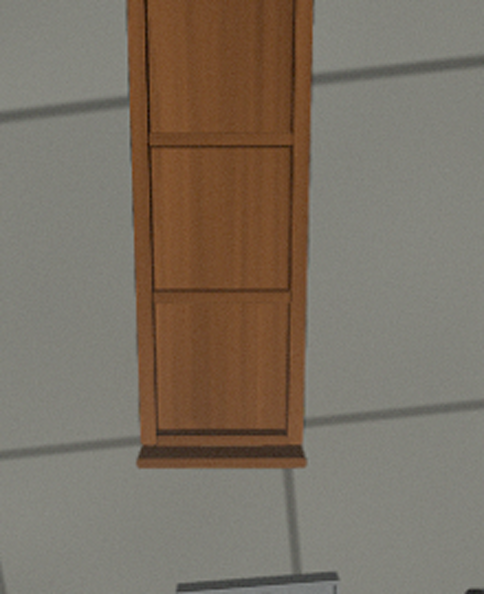

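```bash
python3 -c "
from h import *
c=cam('wrist')
a=onz(c,[(281,135.2),(280.5,63.2)],.026);b=onz(c,[(280.7,212.3)],.05)
print(a,b,np.linalg.norm(a[0]-a[1]),np.linalg.norm((b[0]-a[0])[:2]))
y=np.array([np.sin(np.radians(6.2)),np.cos(np.radians(6.2))])
print('centre', a[0,:2]+.08*y,a[1,:2],b[0,:2]+.169*y)
print(np.degrees(np.arctan2((a[1]-b[0])[0],(a[1]-b[0])[1])))
lids(c,[.0925],[(285,320,310,345)])
for d in (.004,0): print([np.round(np.array([.5345+d*0,.2095])+k*y,4).tolist() for k in (.12,.04,-.04,-.12)])
"
```

```text
[[0.52681256 0.12548588 0.026     ]
 [0.53508193 0.20508308 0.026     ]] [[0.51679693 0.03832177 0.05      ]] 0.0800255978897315 0.08773765110034472
centre [0.53545251 0.20501796] [0.53508193 0.20508308] [0.53504882 0.20633328]
6.257356840968266
(288, 311, 29, 30) [301.5 325.9] [ 0.5272 -0.0906  0.0925]
[[0.5475, 0.3288], [0.5388, 0.2493], [0.5302, 0.1697], [0.5215, 0.0902]]
[[0.5475, 0.3288], [0.5388, 0.2493], [0.5302, 0.1697], [0.5215, 0.0902]]
```

```bash
python3 -c "
from h import *
plan(.5275,-.0885,.16,-1.5)"
```

```text
t 2.6 pos [0.5245 0.0983 0.3202] w 0.0854 F [-0.5 -0.1  0. ]
shift [-0.1852  0.0235  0.1603] rot [ 0.      0.0007 -0.0844]
```

Emit:
play_rows(
  steps=[
    [-0.035, 0.005, 0.015, 0, 0, -0.02, 100],
    [-0.075, 0.01, 0.04, 0, 0, -0.04, 100],
    [-0.115, 0.015, 0.065, 0, 0, -0.06, 100],
    [-0.15, 0.02, 0.09, 0, 0, -0.08, 100],
    [-0.187, 0.0235, 0.115, 0, 0, -0.084, 100],
  ],
)

```text
time_s: 3.1
position: [0.5266, -0.0938, 0.2044]
tool_rot: [0.0, 0.717, 0.697, -0.0]
contact_force: [0.6, 0.7, 0.0]
width: 0.0857
```

Emit:
play_rows(
  steps=[
    [0, 0, 0.02, 0, 0, 0, 90],
    [0, 0, 0.045, 0, 0, 0, 75],
    [0, 0, 0.045, 0, 0, 0, 75],
    [0, 0, 0.045, 0, 0, 0, 75],
    [0, 0, 0.045, 0, 0, 0, 75],
  ],
)

```text
time_s: 3.6
position: [0.528, -0.0907, 0.1615]
tool_rot: [0.001, 0.717, 0.697, 0.0]
contact_force: [0.0, -0.4, -0.2]
width: 0.064
```

```bash
python3 -c "
from h import *
plan(.5275,-.0885,.074,-1.5)
c=cam('wrist'); cv2.imwrite('pics/w3.png',c['img'][:,:,::-1])
c=cam('side'); cv2.imwrite('pics/s3.png',c['img'][:,:,::-1])
"
```

```text
t 3.6 pos [ 0.528  -0.0907  0.1615] w 0.064 F [ 0.  -0.4 -0.2]
shift [ 0.0023 -0.0007  0.0875] rot [ 0.0017  0.0004 -0.0018]
```

View pics/w3.png

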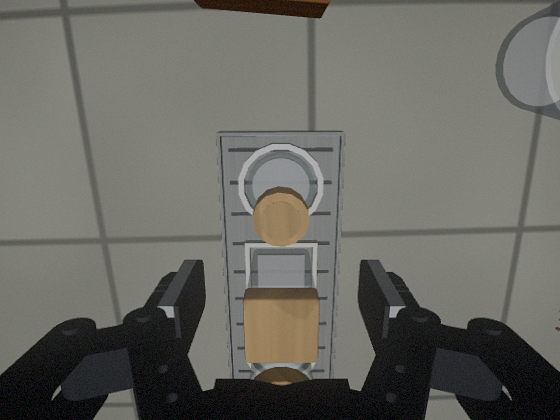

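View pics/s3.png

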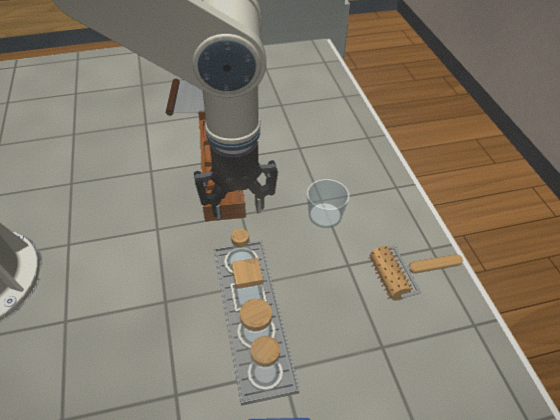

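```bash
python3 -c "
from h import *
c=cam('wrist'); lids(c,[.0925,.0885],[(245,320,180,247),(235,330,285,370)])
# collar cone centre at top z=.018
k=onz(c,[(282,183)],.018);print('collar',k)
s=cam('side'); print(T_now()[2], proj(s,[.5275,-.0885,.16]), proj(c,[.5275,-.0885,.16]))
"
```

```text
(252, 188, 57, 59) [280.1 217.7] [ 0.5273 -0.09    0.0925]
(243, 289, 76, 75) [280.5 325.8] [ 0.5252 -0.1698  0.0885]
collar [[ 0.52886459 -0.08624832  0.018     ]]
[ 0.52794004 -0.08994127  0.16114538] [[237.25436482 213.8734003 ]] [[280.28989258 264.82573364]]
```

Emit:
play_rows(
  steps=[
    [0.001, -0.0005, 0.025, 0, 0, 0, 75],
    [0.001, -0.0005, 0.05, 0, 0, 0, 75],
    [0.001, -0.0005, 0.07, 0, 0, 0, 75],
    [0.001, -0.0005, 0.08, 0, 0, 0, 75],
    [0.001, -0.0005, 0.086, 0, 0, 0, 75],
  ],
)

```text
time_s: 4.3
position: [0.5269, -0.0887, 0.0738]
tool_rot: [-0.0, 0.716, 0.698, -0.0]
contact_force: [-0.2, -0.1, 0.8]
width: 0.0637
```

Emit:
play_rows(
  steps=[
    [0, 0, 0, 0, 0, 0, 55],
    [0, 0, 0, 0, 0, 0, 40],
    [0, 0, 0, 0, 0, 0, 30],
    [0, 0, 0, 0, 0, 0, 20],
    [0, 0, 0, 0, 0, 0, 10],
  ],
)

```text
time_s: 4.8
position: [0.5279, -0.089, 0.0752]
tool_rot: [0.001, 0.717, 0.697, 0.001]
contact_force: [0.1, 0.7, 7.1]
width: 0.0317
```

Emit:
play_rows(
  steps=[
    [0, 0, 0, 0, 0, 0, 0],
    [0, 0, 0, 0, 0, 0, 0],
    [0, 0, 0, 0, 0, 0, 0],
    [0, 0, 0, 0, 0, 0, 0],
    [0, 0, 0, 0, 0, 0, 0],
  ],
)

```text
time_s: 5.3
position: [0.5279, -0.0891, 0.0753]
tool_rot: [0.001, 0.717, 0.697, 0.001]
contact_force: [-0.1, 0.3, 7.3]
width: 0.0319
```

```bash
python3 -c "
from h import *
plan(.5275,-.0885,.074,-1.5)
c=cam('wrist'); cv2.imwrite('pics/w4.png',c['img'][:,:,::-1])
"
```

```text
t 5.3 pos [ 0.5279 -0.0891  0.0753] w 0.0319 F [-0.1  0.3  7.3]
shift [ 0.0005 -0.0004  0.0013] rot [ 0.0021  0.0003 -0.0008]
```

View pics/w4.png

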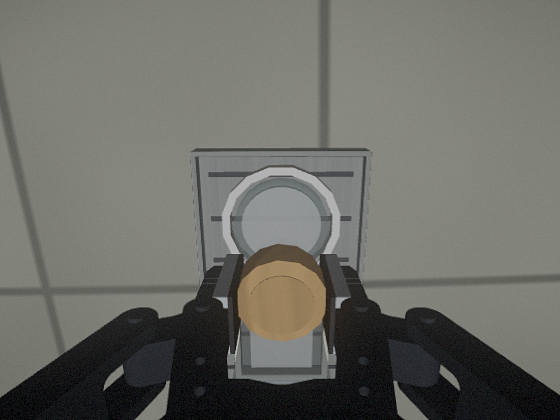

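Emit:
play_rows(
  steps=[
    [0, 0, -0.01, 0, 0, 0, 0],
    [0, 0, -0.025, 0, 0, 0, 0],
    [0, 0, -0.045, 0, 0, 0, 0],
    [0, 0, -0.07, 0, 0, 0, 0],
    [0, 0, -0.085, 0, 0, 0, 0],
  ],
)

```text
time_s: 5.85
position: [0.5273, -0.089, 0.1614]
tool_rot: [0.001, 0.717, 0.698, 0.0]
contact_force: [-0.7, -0.0, -1.6]
width: 0.032
```

```bash
python3 -c "
from h import *
plan(.548,.3273,.16,-6.2)
c=cam('side'); cv2.imwrite('pics/s5.png',c['img'][100:330,150:400,::-1].repeat(2,0).repeat(2,1))
"
```

```text
t 5.85 pos [ 0.5273 -0.089   0.1614] w 0.032 F [-0.7 -0.  -1.6]
shift [0.4167 0.0095 0.0013] rot [0.0016 0.0002 0.0813]
```

View pics/s5.png

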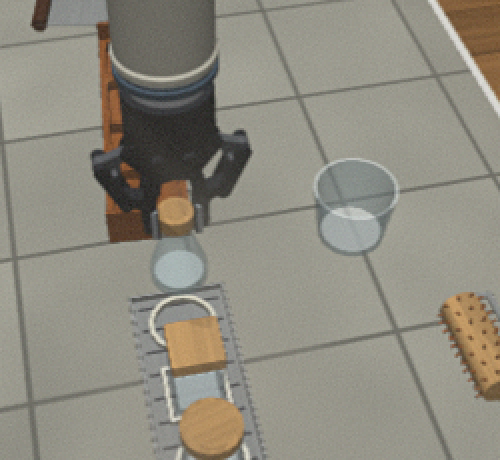

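The cone jar hangs straight in the grip at about (180,250) in the crop. Next I carry it to its compartment.

Emit:
play_rows(
  steps=[
    [0.01, 0, 0, 0, 0, 0, 0],
    [0.03, 0, 0, 0, 0, 0.01, 0],
    [0.06, 0.001, 0, 0, 0, 0.02, 0],
    [0.09, 0.002, 0, 0, 0, 0.03, 0],
    [0.12, 0.003, 0, 0, 0, 0.04, 0],
  ],
)

```text
time_s: 6.4
position: [0.5321, 0.0325, 0.158]
tool_rot: [-0.001, 0.731, 0.683, -0.001]
contact_force: [-0.5, 0.4, -2.1]
width: 0.0317
```

Emit:
play_rows(
  steps=[
    [0.03, 0, 0, 0, 0, 0.01, 0],
    [0.06, 0, 0, 0, 0, 0.02, 0],
    [0.09, -0.001, 0, 0, 0, 0.03, 0],
    [0.12, -0.002, 0, 0, 0, 0.04, 0],
    [0.15, -0.003, 0, 0, 0, 0.04, 0],
  ],
)

```text
time_s: 6.9
position: [0.5389, 0.1824, 0.1578]
tool_rot: [-0.001, 0.744, 0.668, -0.001]
contact_force: [0.4, -0.3, -1.3]
width: 0.032
```

```bash
python3 -c "
from h import *
plan(.548,.3273,.16,-6.2)"
```

```text
t 6.9 pos [0.5389 0.1824 0.1578] w 0.032 F [ 0.4 -0.3 -1.3]
shift [ 0.145  -0.0065 -0.0023] rot [-0.0021  0.0008  0.001 ]
```

Emit:
play_rows(
  steps=[
    [0.03, -0.001, 0, 0, 0, 0, 0],
    [0.06, -0.003, 0, 0, 0, 0, 0],
    [0.09, -0.004, 0, 0, 0, 0, 0],
    [0.12, -0.006, 0, 0, 0, 0, 0],
    [0.145, -0.0065, 0, 0, 0, 0, 0],
  ],
)

```text
time_s: 7.4
position: [0.5478, 0.3275, 0.1576]
tool_rot: [-0.0, 0.744, 0.668, -0.001]
contact_force: [-0.8, -0.5, -1.1]
width: 0.0318
```

Emit:
play_rows(
  steps=[
    [0, 0, 0, 0, 0, 0, 0],
    [0, 0, 0, 0, 0, 0, 0],
    [0, 0, 0, 0, 0, 0, 0],
    [0, 0, 0, 0, 0, 0, 0],
    [0, 0, 0, 0, 0, 0, 0],
  ],
)

```text
time_s: 7.9
position: [0.5492, 0.3249, 0.1591]
tool_rot: [-0.0, 0.744, 0.668, -0.0]
contact_force: [-0.7, -0.2, -1.8]
width: 0.0321
```

```bash
python3 -c "
from h import *
plan(.548,.3273,.0745,-6.2)
c=cam('side'); cv2.imwrite('pics/s6.png',cv2.resize(c['img'][60:230,150:300],None,fx=3.4,fy=3.4)[:,:,::-1])
c=cam('scene'); cv2.imwrite('pics/c6.png',cv2.resize(c['img'][90:220,250:420],None,fx=4,fy=4)[:,:,::-1])
c=cam('wrist'); cv2.imwrite('pics/w6.png',c['img'][:,:,::-1])
"
```

```text
t 7.9 pos [0.5492 0.3249 0.1591] w 0.0321 F [-0.7 -0.2 -1.8]
shift [ 0.0023 -0.0015  0.0846] rot [-0.0002  0.0002  0.0003]
```

View pics/s6.png

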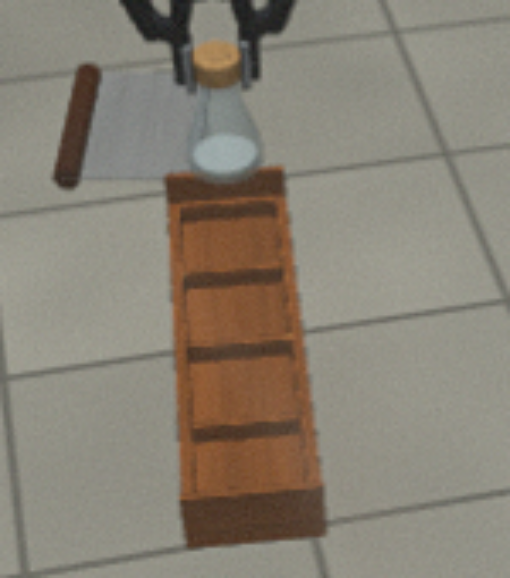

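View pics/c6.png

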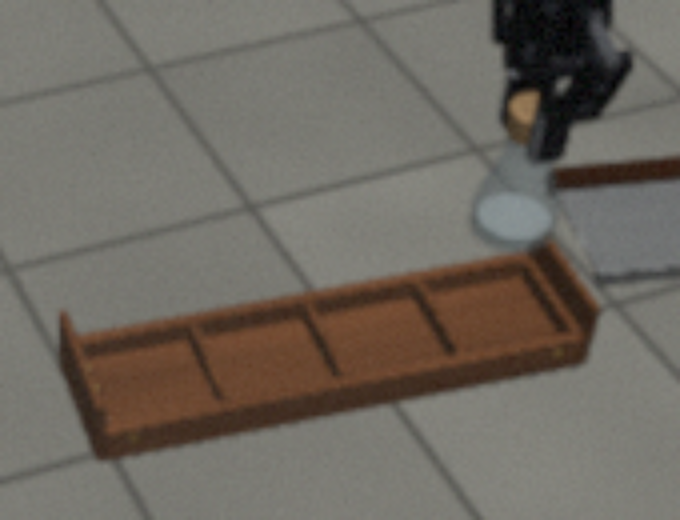

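View pics/w6.png

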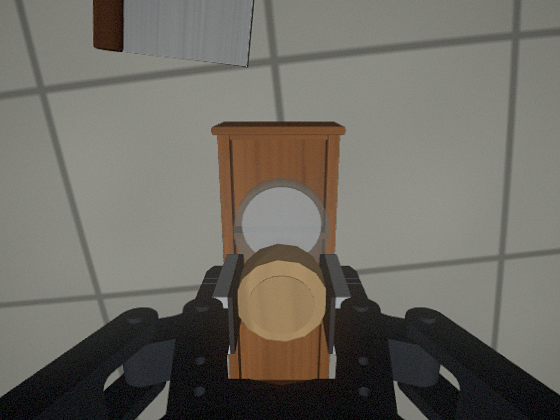

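```bash
python3 -c "
from h import *
c=cam('wrist')
b=onz(c,[(279,122.5)],.05); y=np.array([.108,.9942]); print(b, 'centre',b[0,:2]-.169*y,'comp',b[0,:2]-.049*y)
s=onz(c,[(280,230)],.026); print('strip',s,'comp',s[0,:2]+.04*y)
print(onz(c,[(281,222)],.095),'jar base', T_now()[2])
for n,uv in (('side',[(150+226/3.4,60+155/3.4)]),('scene',[(250+514/4,90+216/4)])):
  print(n,onz(cam(n),uv,.097))
"
```

```text
[[0.553528   0.37920977 0.05      ]] centre [0.535276   0.21118997] comp [0.548236   0.33049397]
strip [[0.54467878 0.29330232 0.026     ]] comp [0.54899878 0.33307032]
[[0.54891958 0.32434188 0.095     ]] jar base [0.54936233 0.32536393 0.1592881 ]
side [[0.55251992 0.32692658 0.097     ]]
scene [[0.54505517 0.33348144 0.097     ]]
```

Emit:
play_rows(
  steps=[
    [0.004, -0.001, 0.01, 0, 0, 0, 0],
    [0.004, -0.001, 0.025, 0, 0, 0, 0],
    [0.004, -0.001, 0.04, 0, 0, 0, 0],
    [0.004, -0.001, 0.05, 0, 0, 0, 0],
    [0.004, -0.001, 0.055, 0, 0, 0, 0],
  ],
)

```text
time_s: 8.7
position: [0.5477, 0.3292, 0.1019]
tool_rot: [-0.0, 0.744, 0.668, -0.001]
contact_force: [-0.3, 0.2, -1.6]
width: 0.0321
```

```bash
python3 -c "
from h import *
plan(.548,.331,.0745,-6.2)
c=cam('side'); cv2.imwrite('pics/s7.png',cv2.resize(c['img'][60:230,150:300],None,fx=3.4,fy=3.4)[:,:,::-1])
c=cam('scene'); cv2.imwrite('pics/c7.png',cv2.resize(c['img'][90:220,250:420],None,fx=4,fy=4)[:,:,::-1])
c=cam('wrist'); cv2.imwrite('pics/w7.png',c['img'][:,:,::-1])
"
```

```text
t 8.7 pos [0.5477 0.3292 0.1019] w 0.0321 F [-0.3  0.2 -1.6]
shift [0.0019 0.0002 0.0274] rot [-0.0023  0.0017  0.0013]
```

View pics/s7.png

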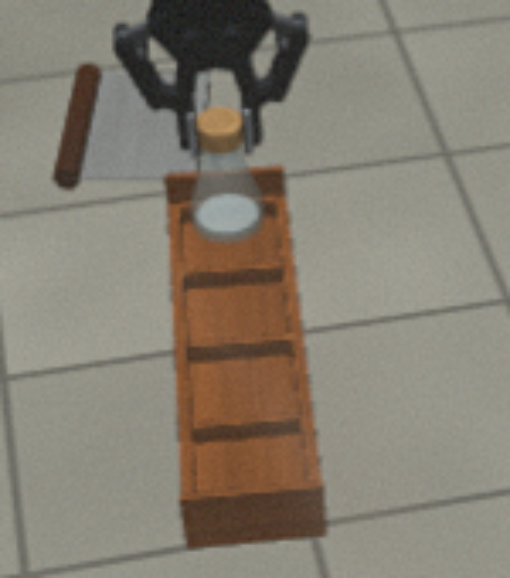

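View pics/c7.png

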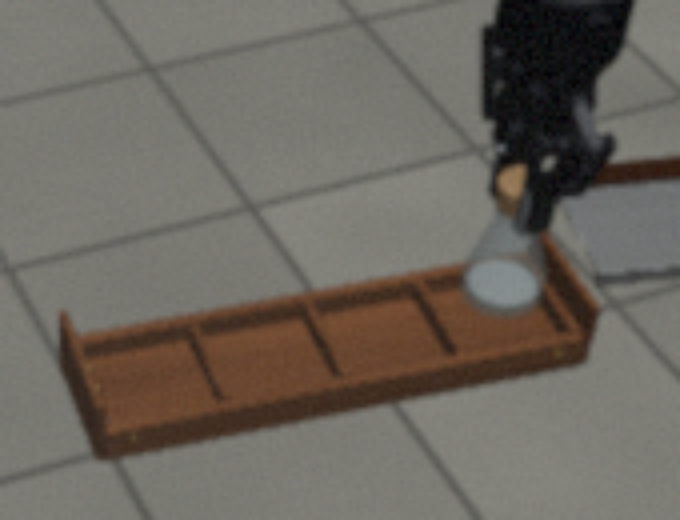

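View pics/w7.png

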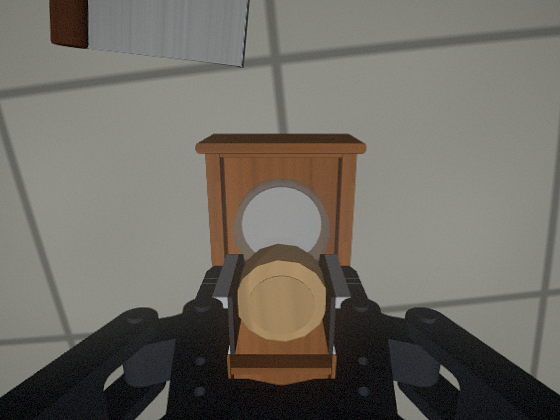

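```bash
python3 -c "
from h import *
c=cam('wrist'); y=np.array([.108,.9942])
b=onz(c,[(280,143),(280,152.5)],.05);  print(b,b[:,:2]-np.array([[.049],[.037]])*y)
s=onz(c,[(282,355),(282,366)],.026); print(s, s[:,:2]+np.array([[.037],[.043]])*y)
print('base',onz(c,[(281.5,222)],.039), T_now()[2])
"
```

```text
[[0.55280872 0.37691447 0.05      ]
 [0.55225642 0.37186313 0.05      ]] [[0.54751672 0.32819867]
 [0.54826042 0.33507773]]
[[0.53728398 0.22259134 0.026     ]
 [0.53624244 0.21292168 0.026     ]] [[0.54127998 0.25937674]
 [0.54088644 0.25567228]]
base [[0.54838224 0.32855937 0.039     ]] [0.54884653 0.32986154 0.10424216]
```

Jar base, end board and strip agree that the jar is centred in the compartment to within about 1 mm. I'll lower it.

Emit:
play_rows(
  steps=[
    [0, 0, 0.008, 0, 0, 0, 0],
    [0, 0, 0.015, 0, 0, 0, 0],
    [0, 0, 0.021, 0, 0, 0, 0],
    [0, 0, 0.025, 0, 0, 0, 0],
    [0, 0, 0.027, 0, 0, 0, 0],
  ],
)

```text
time_s: 9.4
position: [0.5484, 0.3296, 0.0765]
tool_rot: [-0.0, 0.744, 0.668, -0.0]
contact_force: [0.4, 0.0, -1.1]
width: 0.032
```

Emit:
play_rows(
  steps=[
    [0, 0, 0.001, 0, 0, 0, 0],
    [0, 0, 0.002, 0, 0, 0, 0],
    [0, 0, 0.0025, 0, 0, 0, 0],
    [0, 0, 0.003, 0, 0, 0, 0],
    [0, 0, 0.003, 0, 0, 0, 0],
  ],
)

```text
time_s: 9.9
position: [0.5489, 0.33, 0.0753]
tool_rot: [0.0, 0.744, 0.668, 0.0]
contact_force: [-2.4, -1.5, 7.2]
width: 0.0318
```

Emit:
play_rows(
  steps=[
    [0, 0, 0, 0, 0, 0, 45],
    [0, 0, 0, 0, 0, 0, 50],
    [0, 0, 0, 0, 0, 0, 60],
    [0, 0, 0, 0, 0, 0, 70],
    [0, 0, 0, 0, 0, 0, 75],
  ],
)

```text
time_s: 10.4
position: [0.5487, 0.3297, 0.0741]
tool_rot: [-0.0, 0.744, 0.668, -0.0]
contact_force: [-0.4, 0.5, -1.0]
width: 0.0638
```

Emit:
play_rows(
  steps=[
    [0, 0, -0.015, 0, 0, 0, 75],
    [0, 0, -0.035, 0, 0, 0, 75],
    [0, 0, -0.06, 0, 0, 0, 75],
    [0, 0, -0.085, 0, 0, 0, 75],
    [0, 0, -0.105, 0, 0, 0, 75],
  ],
)

```text
time_s: 10.9
position: [0.5492, 0.3301, 0.1819]
tool_rot: [0.0, 0.744, 0.668, 0.001]
contact_force: [0.6, -0.2, -0.1]
width: 0.064
```

```bash
python3 -c "
from h import *
plan(.5256,-.168,.16,-1.5)
c=cam('wrist'); cv2.imwrite('pics/w8.png',c['img'][:,:,::-1])
"
```

```text
t 10.9 pos [0.5492 0.3301 0.1819] w 0.064 F [ 0.6 -0.2 -0.1]
shift [-0.4978  0.0297  0.0214] rot [ 0.0017 -0.0012 -0.0808]
```

View pics/w8.png

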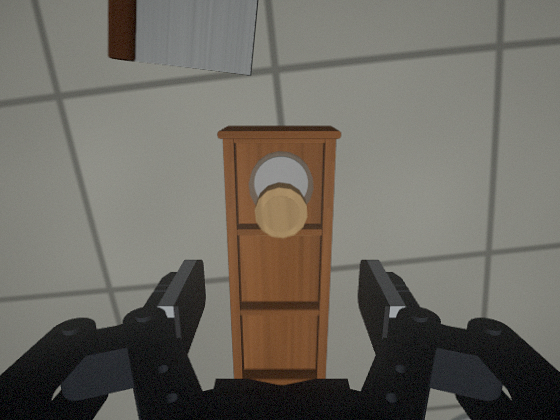

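The cone jar stands upright in its compartment (base at (281,180), lid at (281,212)). The square jar is next.

Emit:
play_rows(
  steps=[
    [-0.04, 0.002, 0, 0, 0, 0, 80],
    [-0.085, 0.004, 0, 0, 0, -0.01, 80],
    [-0.13, 0.008, 0, 0, 0, -0.02, 80],
    [-0.175, 0.01, 0, 0, 0, -0.03, 80],
    [-0.22, 0.013, 0, 0, 0, -0.04, 80],
  ],
)

```text
time_s: 11.45
position: [0.5378, 0.108, 0.1799]
tool_rot: [0.0, 0.73, 0.683, 0.0]
contact_force: [0.8, -0.6, 0.1]
width: 0.0683
```

Emit:
play_rows(
  steps=[
    [-0.045, 0, 0, 0, 0, -0.01, 80],
    [-0.09, 0, 0, 0, 0, -0.02, 80],
    [-0.14, 0, 0, 0, 0, -0.03, 80],
    [-0.19, 0, 0, 0, 0, -0.04, 80],
    [-0.23, 0, 0, 0, 0, -0.04, 80],
  ],
)

```text
time_s: 11.95
position: [0.5224, -0.1224, 0.18]
tool_rot: [0.001, 0.717, 0.697, 0.0]
contact_force: [-0.2, 0.9, 0.4]
width: 0.0683
```

```bash
python3 -c "
from h import *
plan(.5256,-.168,.14,-1.5)"
```

```text
t 11.95 pos [ 0.5224 -0.1224  0.18  ] w 0.0683 F [-0.2  0.9  0.4]
shift [-0.0455  0.0044  0.04  ] rot [ 0.001   0.0005 -0.001 ]
```

Emit:
play_rows(
  steps=[
    [-0.02, 0.002, 0, 0, 0, 0, 80],
    [-0.04, 0.004, 0.005, 0, 0, 0, 80],
    [-0.0455, 0.0045, 0.015, 0, 0, 0, 80],
    [-0.0455, 0.0045, 0.02, 0, 0, 0, 80],
    [-0.0455, 0.0045, 0.02, 0, 0, 0, 80],
  ],
)

```text
time_s: 12.45
position: [0.5252, -0.1644, 0.1582]
tool_rot: [-0.001, 0.717, 0.698, -0.0]
contact_force: [0.5, -0.1, -0.6]
width: 0.0685
```

```bash
python3 -c "
from h import *
plan(.5256,-.168,.07,-1.5)
c=cam('wrist'); cv2.imwrite('pics/w9.png',c['img'][:,:,::-1])
lids(c,[.0885],[(235,330,170,252)])
"
```

```text
t 12.45 pos [ 0.5252 -0.1644  0.1582] w 0.0685 F [ 0.5 -0.1 -0.6]
shift [-0.0036  0.0007  0.0881] rot [-0.002  -0.0009 -0.0007]
(240, 184, 86, 68) [282.6 217.6] [ 0.5255 -0.1643  0.0885]
```

View pics/w9.png

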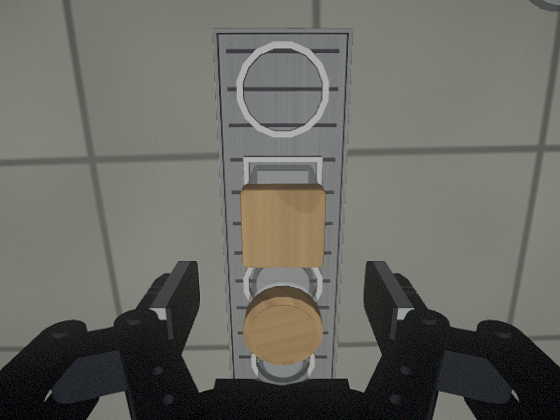

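Emit:
play_rows(
  steps=[
    [-0.004, 0.0005, 0.025, 0, 0, 0, 80],
    [-0.004, 0.0005, 0.05, 0, 0, 0, 80],
    [-0.004, 0.0005, 0.07, 0, 0, 0, 80],
    [-0.004, 0.0005, 0.085, 0, 0, 0, 80],
    [-0.004, 0.0005, 0.093, 0, 0, 0, 80],
  ],
)

```text
time_s: 13.0
position: [0.5259, -0.1683, 0.0652]
tool_rot: [-0.001, 0.716, 0.698, -0.0]
contact_force: [-0.0, 0.6, 0.5]
width: 0.0684
```

Emit:
play_rows(
  steps=[
    [0, 0, 0, 0, 0, 0, 70],
    [0, 0, 0, 0, 0, 0, 60],
    [0, 0, 0, 0, 0, 0, 50],
    [0, 0, 0, 0, 0, 0, 40],
    [0, 0, 0, 0, 0, 0, 20],
  ],
)

```text
time_s: 13.5
position: [0.5269, -0.1695, 0.067]
tool_rot: [0.001, 0.717, 0.697, 0.0]
contact_force: [-1.1, 1.8, 6.5]
width: 0.0487
```

Emit:
play_rows(
  steps=[
    [0, 0, 0, 0, 0, 0, 0],
    [0, 0, 0, 0, 0, 0, 0],
    [0, 0, 0, 0, 0, 0, 0],
    [0, 0, 0, 0, 0, 0, 0],
    [0, 0, 0, 0, 0, 0, 0],
  ],
)

```text
time_s: 14.0
position: [0.5269, -0.1696, 0.067]
tool_rot: [0.001, 0.717, 0.697, 0.0]
contact_force: [-1.8, 1.2, 6.4]
width: 0.0491
```

```bash
python3 -c "
from h import *
plan(.5256,-.168,.07,-1.5)
c=cam('wrist'); cv2.imwrite('pics/w10.png',c['img'][:,:,::-1])
"
```

```text
t 14.0 pos [ 0.5269 -0.1696  0.067 ] w 0.0491 F [-1.8  1.2  6.4]
shift [ 0.0015 -0.0013 -0.003 ] rot [ 0.0013  0.0002 -0.001 ]
```

View pics/w10.png

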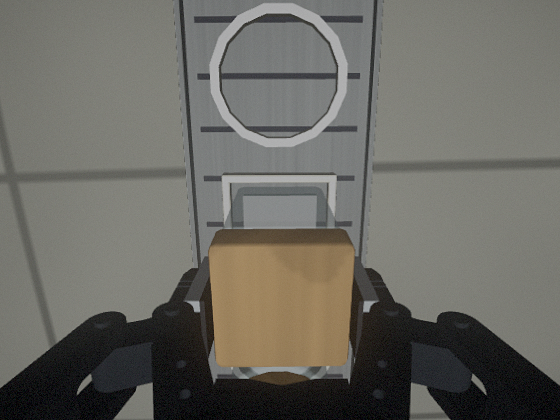

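Emit:
play_rows(
  steps=[
    [0, 0, -0.01, 0, 0, 0, 0],
    [0, 0, -0.025, 0, 0, 0, 0],
    [0, 0, -0.045, 0, 0, 0, 0],
    [0, 0, -0.07, 0, 0, 0, 0],
    [0, 0, -0.085, 0, 0, 0, 0],
  ],
)

```text
time_s: 14.55
position: [0.5269, -0.1697, 0.1534]
tool_rot: [0.001, 0.717, 0.697, 0.0]
contact_force: [0.1, 0.9, -2.2]
width: 0.0491
```

```bash
python3 -c "
from h import *
plan(.540,.250,.15,-6.2)"
```

```text
t 14.55 pos [ 0.5269 -0.1697  0.1534] w 0.0491 F [ 0.1  0.9 -2.2]
shift [0.4199 0.0017 0.0032] rot [0.0019 0.0005 0.0811]
```

Emit:
play_rows(
  steps=[
    [0.01, 0, 0, 0, 0, 0, 0],
    [0.03, 0, 0, 0, 0, 0.01, 0],
    [0.06, 0, 0, 0, 0, 0.02, 0],
    [0.09, 0, 0, 0, 0, 0.03, 0],
    [0.12, 0, 0, 0, 0, 0.04, 0],
  ],
)

```text
time_s: 15.05
position: [0.5287, -0.0479, 0.1503]
tool_rot: [-0.001, 0.731, 0.683, -0.0]
contact_force: [-0.1, -0.1, -2.2]
width: 0.0489
```

Emit:
play_rows(
  steps=[
    [0.03, -0.001, 0, 0, 0, 0.01, 0],
    [0.06, -0.002, 0, 0, 0, 0.02, 0],
    [0.09, -0.004, 0, 0, 0, 0.03, 0],
    [0.12, -0.006, 0, 0, 0, 0.04, 0],
    [0.15, -0.007, 0, 0, 0, 0.041, 0],
  ],
)

```text
time_s: 15.55
position: [0.5315, 0.1023, 0.1503]
tool_rot: [-0.0, 0.744, 0.668, -0.001]
contact_force: [0.8, 0.9, -2.2]
width: 0.0493
```

```bash
python3 -c "
from h import *
plan(.540,.250,.15,-6.2)"
```

```text
t 15.55 pos [0.5315 0.1023 0.1503] w 0.0493 F [ 0.8  0.9 -2.2]
shift [ 0.1478 -0.0075  0.0003] rot [-0.0015  0.0003 -0.    ]
```

Emit:
play_rows(
  steps=[
    [0.03, -0.001, 0, 0, 0, 0, 0],
    [0.06, -0.003, 0, 0, 0, 0, 0],
    [0.09, -0.005, 0, 0, 0, 0, 0],
    [0.12, -0.007, 0, 0, 0, 0, 0],
    [0.148, -0.0075, 0, 0, 0, 0, 0],
  ],
)

```text
time_s: 16.05
position: [0.5399, 0.2502, 0.1502]
tool_rot: [-0.0, 0.744, 0.668, -0.001]
contact_force: [0.2, -0.2, -2.4]
width: 0.0489
```

Emit:
play_rows(
  steps=[
    [0, 0, 0, 0, 0, 0, 0],
    [0, 0, 0.01, 0, 0, 0, 0],
    [0, 0, 0.025, 0, 0, 0, 0],
    [0, 0, 0.04, 0, 0, 0, 0],
    [0, 0, 0.05, 0, 0, 0, 0],
  ],
)

```text
time_s: 16.55
position: [0.5401, 0.2473, 0.0988]
tool_rot: [-0.0, 0.745, 0.668, -0.001]
contact_force: [-0.1, 0.2, -0.9]
width: 0.0491
```

```bash
python3 -c "
from h import *
plan(.540,.250,.067,-6.2)
c=cam('side'); cv2.imwrite('pics/s11.png',cv2.resize(c['img'][60:230,150:300],None,fx=3.4,fy=3.4)[:,:,::-1])
c=cam('scene'); cv2.imwrite('pics/c11.png',cv2.resize(c['img'][90:220,250:420],None,fx=4,fy=4)[:,:,::-1])
c=cam('wrist'); cv2.imwrite('pics/w11.png',c['img'][:,:,::-1])
"
```

```text
t 16.55 pos [0.5401 0.2473 0.0988] w 0.0491 F [-0.1  0.2 -0.9]
shift [ 0.0027 -0.0003  0.0318] rot [-0.0024  0.0014 -0.0008]
```

View pics/s11.png

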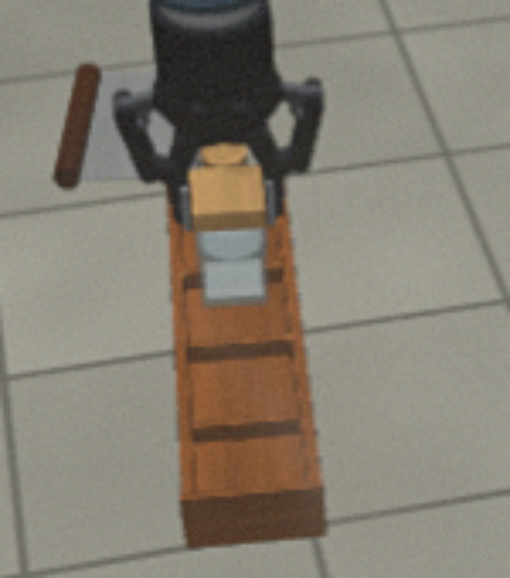

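View pics/c11.png

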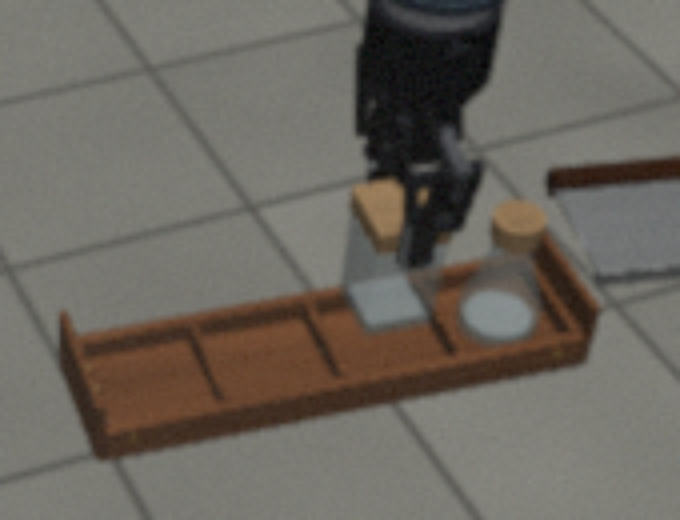

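View pics/w11.png

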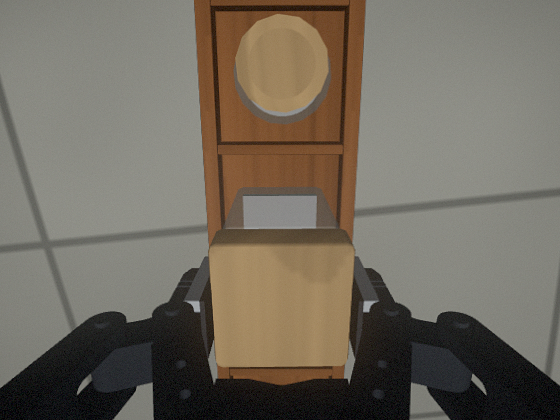

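```bash
python3 -c "
from h import *
c=cam('wrist'); y=np.array([.108,.9942])
b=onz(c,[(281,145),(281,154)],.026);  print(b,b[:,:2]-np.array([[.043],[.037]])*y)
s=onz(c,[(230,368),(281,368)],.026); print(s, s[:,:2]+np.array([[.037]])*y)
print('base far edge',onz(c,[(281,188),(281,195)],.044)[:,:2]-.024*y, T_now()[2])
"
```

```text
[[0.54478769 0.2911849  0.026     ]
 [0.54420442 0.28589463 0.026     ]] [[0.54014369 0.2484343 ]
 [0.54020842 0.24910923]]
[[0.49073423 0.13637842 0.026     ]
 [0.52729342 0.13253107 0.026     ]] [[0.49473023 0.17316382]
 [0.53128942 0.16931647]]
base far edge [[0.53988758 0.24593664]
 [0.53944347 0.24190884]] [0.54110989 0.24816627 0.10074695]
```

Emit:
play_rows(
  steps=[
    [0.001, 0, 0.01, 0, 0, 0, 0],
    [0.001, 0, 0.019, 0, 0, 0, 0],
    [0.001, 0, 0.026, 0, 0, 0, 0],
    [0.001, 0, 0.03, 0, 0, 0, 0],
    [0.001, 0, 0.032, 0, 0, 0, 0],
  ],
)

```text
time_s: 17.25
position: [0.541, 0.2495, 0.0685]
tool_rot: [-0.0, 0.744, 0.668, -0.0]
contact_force: [0.6, 0.5, -2.1]
width: 0.0492
```

Emit:
play_rows(
  steps=[
    [0, 0, 0.001, 0, 0, 0, 0],
    [0, 0, 0.002, 0, 0, 0, 0],
    [0, 0, 0.0025, 0, 0, 0, 0],
    [0, 0, 0.003, 0, 0, 0, 0],
    [0, 0, 0.003, 0, 0, 0, 0],
  ],
)

```text
time_s: 17.75
position: [0.5414, 0.2497, 0.0671]
tool_rot: [0.0, 0.744, 0.668, 0.0]
contact_force: [-3.4, -0.7, 7.2]
width: 0.0489
```

Emit:
play_rows(
  steps=[
    [0, 0, 0, 0, 0, 0, 62],
    [0, 0, 0, 0, 0, 0, 66],
    [0, 0, 0, 0, 0, 0, 70],
    [0, 0, 0, 0, 0, 0, 75],
    [0, 0, 0, 0, 0, 0, 80],
  ],
)

```text
time_s: 18.25
position: [0.5413, 0.2496, 0.0661]
tool_rot: [0.0, 0.744, 0.668, -0.0]
contact_force: [0.4, -0.3, -0.3]
width: 0.0677
```

Emit:
play_rows(
  steps=[
    [0, 0, -0.015, 0, 0, 0, 80],
    [0, 0, -0.035, 0, 0, 0, 80],
    [0, 0, -0.06, 0, 0, 0, 80],
    [0, 0, -0.085, 0, 0, 0, 80],
    [0, 0, -0.11, 0, 0, 0, 80],
  ],
)

```text
time_s: 18.75
position: [0.5413, 0.2496, 0.1783]
tool_rot: [0.0, 0.744, 0.668, 0.0]
contact_force: [0.6, 0.2, -0.4]
width: 0.0683
```

```bash
python3 -c "
from h import *
plan(.5235,-.2485,.18,-1.5)
c=cam('wrist'); cv2.imwrite('pics/w12.png',c['img'][:,:,::-1])
"
```

```text
t 18.75 pos [0.5413 0.2496 0.1783] w 0.0683 F [ 0.6  0.2 -0.4]
shift [-0.4971  0.036  -0.0019] rot [ 0.0007 -0.0004 -0.0818]
```

View pics/w12.png

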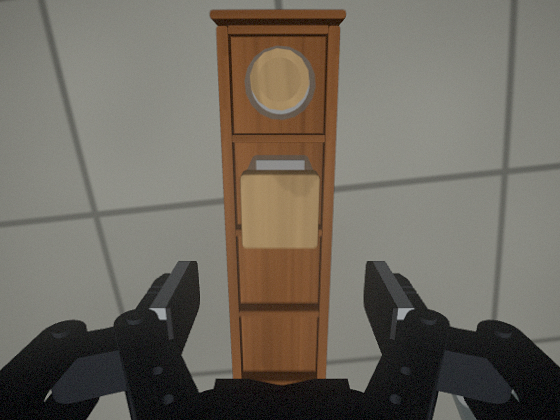

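Both jars stand well in their compartments (cone lid at (280,81), square lid at (280,210)). The squat jar is next.

Emit:
play_rows(
  steps=[
    [-0.04, 0.003, 0, 0, 0, 0, 88],
    [-0.085, 0.006, 0, 0, 0, -0.01, 88],
    [-0.13, 0.01, 0, 0, 0, -0.02, 88],
    [-0.175, 0.013, 0, 0, 0, -0.03, 88],
    [-0.22, 0.016, 0, 0, 0, -0.04, 88],
  ],
)

```text
time_s: 19.3
position: [0.5334, 0.0275, 0.1772]
tool_rot: [0.0, 0.73, 0.683, 0.0]
contact_force: [1.0, -0.3, 0.5]
width: 0.0751
```

Emit:
play_rows(
  steps=[
    [-0.045, 0.002, 0, 0, 0, -0.01, 88],
    [-0.09, 0.004, 0, 0, 0, -0.02, 88],
    [-0.14, 0.006, 0, 0, 0, -0.03, 88],
    [-0.19, 0.007, 0, 0, 0, -0.04, 88],
    [-0.23, 0.008, 0, 0, 0, -0.042, 88],
  ],
)

```text
time_s: 19.8
position: [0.5256, -0.2036, 0.1773]
tool_rot: [0.001, 0.716, 0.698, 0.0]
contact_force: [0.9, 0.4, 0.2]
width: 0.0747
```

```bash
python3 -c "
from h import *
plan(.5235,-.2485,.15,-1.5)"
```

```text
t 19.8 pos [ 0.5256 -0.2036  0.1773] w 0.0747 F [0.9 0.4 0.2]
shift [-0.0449 -0.0009  0.0274] rot [ 0.0013  0.0007 -0.0002]
```

Emit:
play_rows(
  steps=[
    [-0.02, 0, 0, 0, 0, 0, 88],
    [-0.04, 0, 0.01, 0, 0, 0, 88],
    [-0.045, -0.001, 0.02, 0, 0, 0, 88],
    [-0.045, -0.001, 0.027, 0, 0, 0, 88],
    [-0.045, -0.001, 0.027, 0, 0, 0, 88],
  ],
)

```text
time_s: 20.3
position: [0.5228, -0.2447, 0.1481]
tool_rot: [-0.001, 0.716, 0.698, -0.0]
contact_force: [0.3, -0.6, 0.2]
width: 0.0752
```

```bash
python3 -c "
from h import *
plan(.5235,-.2485,.055,-1.5)
c=cam('wrist'); cv2.imwrite('pics/w13.png',c['img'][:,:,::-1])
lids(c,[.0765],[(220,345,150,262)])
"
```

```text
t 20.3 pos [ 0.5228 -0.2447  0.1481] w 0.0752 F [ 0.3 -0.6  0.2]
shift [-0.0039  0.001   0.0931] rot [-0.0021 -0.0012  0.0003]
(237, 179, 93, 83) [283.  222.4] [ 0.5234 -0.2484  0.0765]
```

View pics/w13.png

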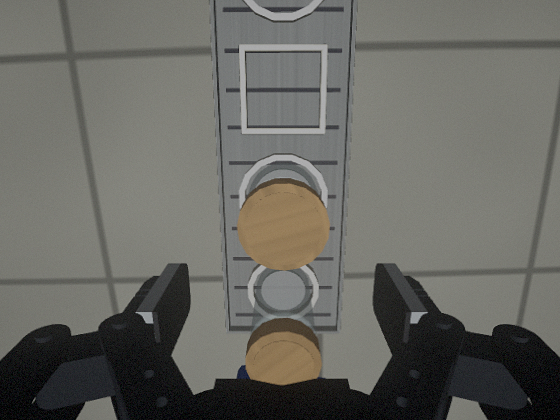

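Emit:
play_rows(
  steps=[
    [-0.004, 0.0005, 0.025, 0, 0, 0, 88],
    [-0.004, 0.0005, 0.05, 0, 0, 0, 88],
    [-0.004, 0.0005, 0.07, 0, 0, 0, 88],
    [-0.004, 0.0005, 0.086, 0, 0, 0, 88],
    [-0.004, 0.0005, 0.095, 0, 0, 0, 88],
  ],
)

```text
time_s: 20.85
position: [0.5238, -0.2486, 0.0533]
tool_rot: [-0.001, 0.716, 0.698, -0.0]
contact_force: [0.9, 0.1, 0.5]
width: 0.0756
```

Emit:
play_rows(
  steps=[
    [0, 0, 0, 0, 0, 0, 75],
    [0, 0, 0, 0, 0, 0, 65],
    [0, 0, 0, 0, 0, 0, 55],
    [0, 0, 0, 0, 0, 0, 45],
    [0, 0, 0, 0, 0, 0, 20],
  ],
)

```text
time_s: 21.35
position: [0.5245, -0.25, 0.055]
tool_rot: [0.001, 0.716, 0.698, 0.0]
contact_force: [-1.0, 1.4, 5.6]
width: 0.0545
```

Emit:
play_rows(
  steps=[
    [0, 0, 0, 0, 0, 0, 0],
    [0, 0, 0, 0, 0, 0, 0],
    [0, 0, 0, 0, 0, 0, 0],
    [0, 0, 0, 0, 0, 0, 0],
    [0, 0, 0, 0, 0, 0, 0],
  ],
)

```text
time_s: 21.85
position: [0.5245, -0.2501, 0.055]
tool_rot: [0.001, 0.716, 0.698, 0.0]
contact_force: [-0.6, 0.6, 7.7]
width: 0.054
```

```bash
python3 -c "
from h import *
plan(.5235,-.2485,.055,-1.5)
c=cam('wrist'); cv2.imwrite('pics/w14.png',c['img'][:,:,::-1])
"
```

```text
t 21.85 pos [ 0.5245 -0.2501  0.055 ] w 0.054 F [-0.6  0.6  7.7]
shift [ 0.0015 -0.0011 -0.    ] rot [0.0012 0.0003 0.    ]
```

View pics/w14.png

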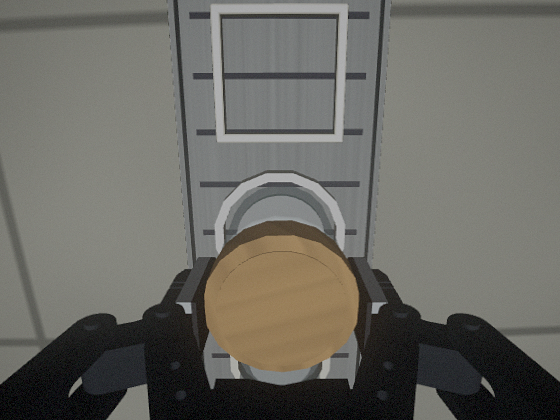

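Emit:
play_rows(
  steps=[
    [0, 0, -0.01, 0, 0, 0, 0],
    [0, 0, -0.025, 0, 0, 0, 0],
    [0, 0, -0.045, 0, 0, 0, 0],
    [0, 0, -0.07, 0, 0, 0, 0],
    [0, 0, -0.09, 0, 0, 0, 0],
  ],
)

```text
time_s: 22.4
position: [0.5243, -0.2501, 0.1465]
tool_rot: [0.001, 0.716, 0.698, 0.0]
contact_force: [1.0, 0.4, -3.1]
width: 0.0543
```

Emit:
play_rows(
  steps=[
    [0.01, 0, 0, 0, 0, 0, 0],
    [0.03, 0, 0, 0, 0, 0.01, 0],
    [0.06, 0, 0, 0, 0, 0.02, 0],
    [0.09, 0, 0, 0, 0, 0.03, 0],
    [0.12, 0, 0, 0, 0, 0.04, 0],
  ],
)

```text
time_s: 22.9
position: [0.5263, -0.1282, 0.1435]
tool_rot: [-0.0, 0.73, 0.683, -0.0]
contact_force: [0.1, -0.7, -1.3]
width: 0.054
```

Emit:
play_rows(
  steps=[
    [0.03, -0.001, 0, 0, 0, 0.01, 0],
    [0.06, -0.002, 0, 0, 0, 0.02, 0],
    [0.09, -0.004, 0, 0, 0, 0.03, 0],
    [0.12, -0.006, 0, 0, 0, 0.04, 0],
    [0.15, -0.007, 0, 0, 0, 0.041, 0],
  ],
)

```text
time_s: 23.4
position: [0.529, 0.022, 0.1436]
tool_rot: [-0.0, 0.744, 0.668, -0.0]
contact_force: [1.7, 0.4, -1.3]
width: 0.0542
```

```bash
python3 -c "
from h import *
plan(.532,.170,.145,-6.2)"
```

```text
t 23.4 pos [0.529  0.022  0.1436] w 0.0542 F [ 1.7  0.4 -1.3]
shift [ 0.1475 -0.0129 -0.0014] rot [-0.0011 -0.      0.0009]
```

Emit:
play_rows(
  steps=[
    [0.03, -0.002, 0, 0, 0, 0, 0],
    [0.06, -0.005, 0, 0, 0, 0, 0],
    [0.09, -0.008, 0, 0, 0, 0, 0],
    [0.12, -0.011, 0, 0, 0, 0, 0],
    [0.148, -0.013, 0, 0, 0, 0, 0],
  ],
)

```text
time_s: 23.9
position: [0.5318, 0.1705, 0.1435]
tool_rot: [-0.0, 0.744, 0.668, -0.0]
contact_force: [0.5, -0.0, -2.2]
width: 0.0537
```

Emit:
play_rows(
  steps=[
    [0, 0, 0, 0, 0, 0, 0],
    [0, 0, 0.01, 0, 0, 0, 0],
    [0, 0, 0.025, 0, 0, 0, 0],
    [0, 0, 0.045, 0, 0, 0, 0],
    [0, 0, 0.055, 0, 0, 0, 0],
  ],
)

```text
time_s: 24.4
position: [0.5314, 0.1675, 0.0869]
tool_rot: [-0.001, 0.744, 0.668, -0.001]
contact_force: [-0.2, -0.5, -2.4]
width: 0.0542
```

```bash
python3 -c "
from h import *
plan(.532,.170,.055,-6.2)
c=cam('side'); cv2.imwrite('pics/s15.png',cv2.resize(c['img'][60:230,150:300],None,fx=3.4,fy=3.4)[:,:,::-1])
c=cam('wrist'); cv2.imwrite('pics/w15.png',c['img'][:,:,::-1])
"
```

```text
t 24.4 pos [0.5314 0.1675 0.0869] w 0.0542 F [-0.2 -0.5 -2.4]
shift [0.0026 0.0005 0.0319] rot [-0.0028  0.0014  0.0003]
```

View pics/s15.png

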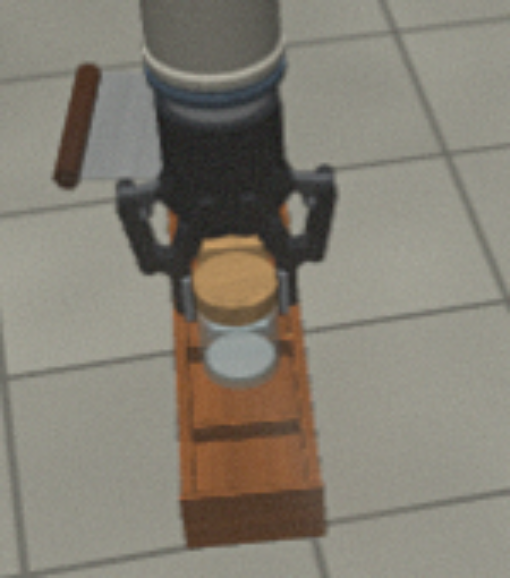

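View pics/w15.png

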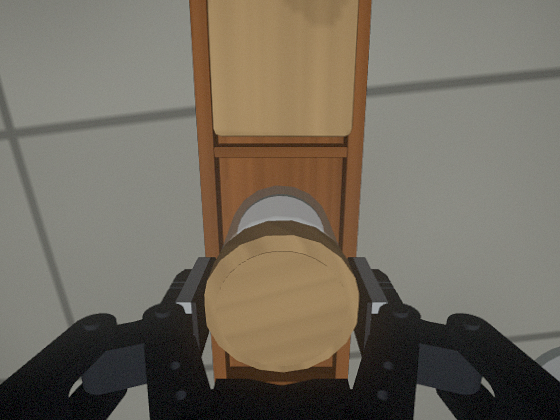

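```bash
python3 -c "
from h import *
c=cam('wrist'); y=np.array([.108,.9942])
b=onz(c,[(281,147.5),(281,157.5)],.026);  print(b,b[:,:2]-np.array([[.043],[.037]])*y)
print('base far edge',onz(c,[(281,186.5)],.044)[:,:2]-.027*y, T_now()[2])
"
```

```text
[[0.53557162 0.21133048 0.026     ]
 [0.53496336 0.20577148 0.026     ]] [[0.53092762 0.16857988]
 [0.53096736 0.16898608]]
base far edge [[0.53079748 0.16680257]] [0.53217662 0.16799721 0.08828312]
```

Compartment centre is (.531,.169) and the jar base (.531,.167), so it is well inside. I'll lower it.

Emit:
play_rows(
  steps=[
    [0.001, 0, 0.01, 0, 0, 0, 0],
    [0.001, 0, 0.019, 0, 0, 0, 0],
    [0.001, 0, 0.026, 0, 0, 0, 0],
    [0.001, 0, 0.03, 0, 0, 0, 0],
    [0.001, 0, 0.032, 0, 0, 0, 0],
  ],
)

```text
time_s: 25.05
position: [0.5328, 0.1697, 0.0566]
tool_rot: [-0.0, 0.744, 0.668, -0.0]
contact_force: [0.1, -0.4, -2.5]
width: 0.0543
```

Emit:
play_rows(
  steps=[
    [0, 0, 0.001, 0, 0, 0, 0],
    [0, 0, 0.002, 0, 0, 0, 0],
    [0, 0, 0.0025, 0, 0, 0, 0],
    [0, 0, 0.003, 0, 0, 0, 0],
    [0, 0, 0.003, 0, 0, 0, 0],
  ],
)

```text
time_s: 25.55
position: [0.5333, 0.1699, 0.055]
tool_rot: [0.0, 0.744, 0.668, 0.0]
contact_force: [-3.2, 0.2, 6.6]
width: 0.0542
```

Emit:
play_rows(
  steps=[
    [0, 0, 0, 0, 0, 0, 68],
    [0, 0, 0, 0, 0, 0, 72],
    [0, 0, 0, 0, 0, 0, 78],
    [0, 0, 0, 0, 0, 0, 83],
    [0, 0, 0, 0, 0, 0, 88],
  ],
)

```text
time_s: 26.05
position: [0.5331, 0.1698, 0.0541]
tool_rot: [0.0, 0.744, 0.668, 0.0]
contact_force: [-0.0, 0.4, 0.5]
width: 0.0754
```

Emit:
play_rows(
  steps=[
    [0, 0, -0.015, 0, 0, 0, 88],
    [0, 0, -0.035, 0, 0, 0, 88],
    [0, 0, -0.06, 0, 0, 0, 88],
    [0, 0, -0.09, 0, 0, 0, 88],
    [0, 0, -0.125, 0, 0, 0, 88],
  ],
)

```text
time_s: 26.55
position: [0.5325, 0.1696, 0.1808]
tool_rot: [-0.0, 0.744, 0.668, -0.0]
contact_force: [0.4, -0.0, 0.2]
width: 0.0752
```

```bash
python3 -c "
from h import *
plan(.5214,-.329,.18,-1.5)
c=cam('wrist'); cv2.imwrite('pics/w16.png',c['img'][:,:,::-1])
"
```

```text
t 26.55 pos [0.5325 0.1696 0.1808] w 0.0752 F [ 0.4 -0.   0.2]
shift [-0.4969  0.0422  0.0009] rot [-0.0007  0.0003 -0.0808]
```

View pics/w16.png

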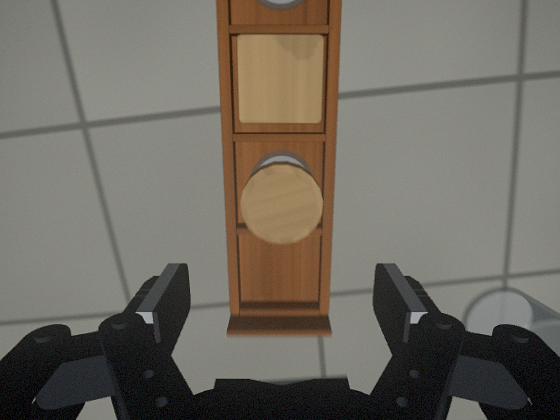

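The squat jar is placed (lid at (281,203)). The tall jar is last.

Emit:
play_rows(
  steps=[
    [-0.04, 0.003, 0, 0, 0, 0, 80],
    [-0.085, 0.006, 0, 0, 0, -0.01, 80],
    [-0.13, 0.01, 0, 0, 0, -0.02, 80],
    [-0.175, 0.014, 0, 0, 0, -0.03, 80],
    [-0.22, 0.018, 0, 0, 0, -0.04, 80],
  ],
)

```text
time_s: 27.1
position: [0.5274, -0.0526, 0.1803]
tool_rot: [0.0, 0.73, 0.683, 0.0]
contact_force: [0.4, 0.5, -0.0]
width: 0.0685
```

Emit:
play_rows(
  steps=[
    [-0.045, 0.003, 0, 0, 0, -0.01, 80],
    [-0.09, 0.006, 0, 0, 0, -0.02, 80],
    [-0.14, 0.009, 0, 0, 0, -0.03, 80],
    [-0.19, 0.012, 0, 0, 0, -0.04, 80],
    [-0.23, 0.014, 0, 0, 0, -0.041, 80],
  ],
)

```text
time_s: 27.6
position: [0.5259, -0.2841, 0.1803]
tool_rot: [0.001, 0.716, 0.698, 0.0]
contact_force: [0.4, 0.2, 0.3]
width: 0.0684
```

```bash
python3 -c "
from h import *
plan(.5214,-.329,.17,-1.5)"
```

```text
t 27.6 pos [ 0.5259 -0.2841  0.1803] w 0.0684 F [0.4 0.2 0.3]
shift [-0.0449 -0.0033  0.0104] rot [ 0.0012  0.0009 -0.0002]
```

Emit:
play_rows(
  steps=[
    [-0.02, -0.001, 0, 0, 0, 0, 80],
    [-0.04, -0.003, 0.005, 0, 0, 0, 80],
    [-0.045, -0.004, 0.01, 0, 0, 0, 80],
    [-0.045, -0.004, 0.01, 0, 0, 0, 80],
    [-0.045, -0.004, 0.01, 0, 0, 0, 80],
  ],
)

```text
time_s: 28.1
position: [0.5208, -0.3253, 0.1693]
tool_rot: [-0.0, 0.716, 0.698, 0.0]
contact_force: [0.8, 0.5, -0.5]
width: 0.0683
```

```bash
python3 -c "
from h import *
plan(.5214,-.329,.0765,-1.5)
c=cam('wrist'); cv2.imwrite('pics/w17.png',c['img'][:,:,::-1])
lids(c,[.099],[(220,345,150,275)])
"
```

```text
t 28.1 pos [ 0.5208 -0.3253  0.1693] w 0.0683 F [ 0.8  0.5 -0.5]
shift [-0.0038  0.0007  0.0928] rot [-0.0003 -0.0005  0.0004]
(244, 186, 78, 78) [282.9 224.4] [ 0.5213 -0.3299  0.099 ]
```

View pics/w17.png

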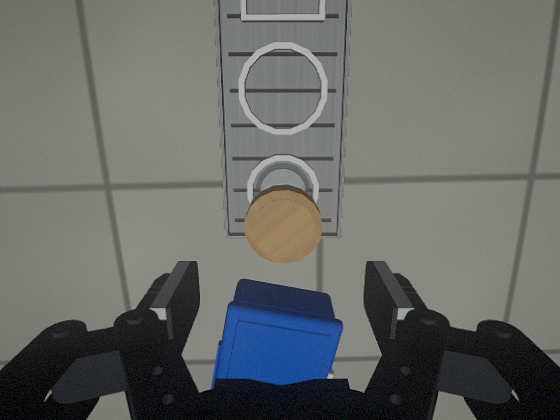

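Emit:
play_rows(
  steps=[
    [-0.004, 0.0005, 0.025, 0, 0, 0, 80],
    [-0.004, 0.0005, 0.05, 0, 0, 0, 80],
    [-0.004, 0.0005, 0.07, 0, 0, 0, 80],
    [-0.004, 0.0005, 0.085, 0, 0, 0, 80],
    [-0.004, 0.0005, 0.0935, 0, 0, 0, 80],
  ],
)

```text
time_s: 28.65
position: [0.5211, -0.3292, 0.0746]
tool_rot: [-0.001, 0.716, 0.698, -0.0]
contact_force: [-0.4, 0.4, -0.6]
width: 0.0685
```

Emit:
play_rows(
  steps=[
    [0, 0, 0, 0, 0, 0, 70],
    [0, 0, 0, 0, 0, 0, 60],
    [0, 0, 0, 0, 0, 0, 50],
    [0, 0, 0, 0, 0, 0, 40],
    [0, 0, 0, 0, 0, 0, 20],
  ],
)

```text
time_s: 29.15
position: [0.522, -0.3307, 0.0769]
tool_rot: [0.001, 0.716, 0.698, 0.0]
contact_force: [-0.2, 0.6, 5.9]
width: 0.0453
```

Emit:
play_rows(
  steps=[
    [0, 0, 0, 0, 0, 0, 0],
    [0, 0, 0, 0, 0, 0, 0],
    [0, 0, 0, 0, 0, 0, 0],
    [0, 0, 0, 0, 0, 0, 0],
    [0, 0, 0, 0, 0, 0, 0],
  ],
)

```text
time_s: 29.65
position: [0.522, -0.3308, 0.0769]
tool_rot: [0.001, 0.716, 0.698, 0.0]
contact_force: [-0.5, -0.4, 6.9]
width: 0.0449
```

```bash
python3 -c "
from h import *
plan(.5214,-.329,.0765,-1.5)
c=cam('wrist'); cv2.imwrite('pics/w18.png',c['img'][:,:,::-1])
"
```

```text
t 29.65 pos [ 0.522  -0.3308  0.0769] w 0.0449 F [-0.5 -0.4  6.9]
shift [ 0.0017 -0.0006  0.0004] rot [0.0018 0.0011 0.0001]
```

View pics/w18.png

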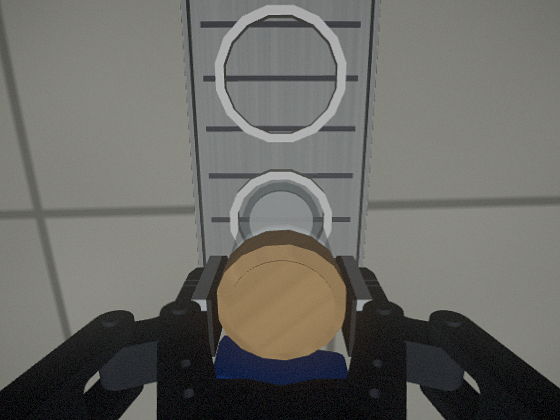

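Emit:
play_rows(
  steps=[
    [0, 0, -0.01, 0, 0, 0, 0],
    [0, 0, -0.025, 0, 0, 0, 0],
    [0, 0, -0.045, 0, 0, 0, 0],
    [0, 0, -0.07, 0, 0, 0, 0],
    [0, 0, -0.09, 0, 0, 0, 0],
  ],
)

```text
time_s: 30.2
position: [0.5216, -0.3304, 0.1682]
tool_rot: [0.001, 0.716, 0.698, 0.0]
contact_force: [-0.4, -0.3, -1.4]
width: 0.0453
```

Emit:
play_rows(
  steps=[
    [0.01, 0, 0, 0, 0, 0, 0],
    [0.03, 0, 0, 0, 0, 0.01, 0],
    [0.06, 0, 0, 0, 0, 0.02, 0],
    [0.09, 0, 0, 0, 0, 0.03, 0],
    [0.12, 0, 0, 0, 0, 0.04, 0],
  ],
)

```text
time_s: 30.7
position: [0.5235, -0.2084, 0.165]
tool_rot: [-0.001, 0.73, 0.683, -0.0]
contact_force: [-0.3, -0.4, -1.5]
width: 0.045
```

Emit:
play_rows(
  steps=[
    [0.03, -0.001, 0, 0, 0, 0.01, 0],
    [0.06, -0.002, 0, 0, 0, 0.02, 0],
    [0.09, -0.004, 0, 0, 0, 0.03, 0],
    [0.12, -0.006, 0, 0, 0, 0.04, 0],
    [0.15, -0.007, 0, 0, 0, 0.041, 0],
  ],
)

```text
time_s: 31.2
position: [0.5262, -0.0583, 0.1651]
tool_rot: [-0.0, 0.744, 0.668, -0.0]
contact_force: [0.1, -0.5, -1.2]
width: 0.045
```

```bash
python3 -c "
from h import *
plan(.5235,.0905,.165,-6.2)"
```

```text
t 31.2 pos [ 0.5262 -0.0583  0.1651] w 0.045 F [ 0.1 -0.5 -1.2]
shift [ 1.476e-01 -1.860e-02  1.000e-04] rot [-0.0011 -0.0002  0.0009]
```

Emit:
play_rows(
  steps=[
    [0.03, -0.004, 0, 0, 0, 0, 0],
    [0.06, -0.008, 0, 0, 0, 0, 0],
    [0.09, -0.012, 0, 0, 0, 0, 0],
    [0.12, -0.015, 0, 0, 0, 0, 0],
    [0.148, -0.0185, 0, 0, 0, 0, 0],
  ],
)

```text
time_s: 31.7
position: [0.5236, 0.0908, 0.1651]
tool_rot: [-0.0, 0.744, 0.668, -0.0]
contact_force: [0.8, 1.2, -1.4]
width: 0.045
```

Emit:
play_rows(
  steps=[
    [0, 0, 0, 0, 0, 0, 0],
    [0, 0, 0.01, 0, 0, 0, 0],
    [0, 0, 0.025, 0, 0, 0, 0],
    [0, 0, 0.045, 0, 0, 0, 0],
    [0, 0, 0.055, 0, 0, 0, 0],
  ],
)

```text
time_s: 32.2
position: [0.5232, 0.0879, 0.1085]
tool_rot: [-0.001, 0.744, 0.668, -0.001]
contact_force: [-1.0, -0.3, -1.2]
width: 0.0446
```

```bash
python3 -c "
from h import *
plan(.5235,.0905,.077,-6.2)
c=cam('side'); cv2.imwrite('pics/s19.png',cv2.resize(c['img'][60:230,150:300],None,fx=3.4,fy=3.4)[:,:,::-1])
c=cam('wrist'); cv2.imwrite('pics/w19.png',c['img'][:,:,::-1])
"
```

```text
t 32.2 pos [0.5232 0.0879 0.1085] w 0.0446 F [-1.  -0.3 -1.2]
shift [0.0027 0.0001 0.0315] rot [-0.0028  0.001   0.0003]
```

View pics/s19.png

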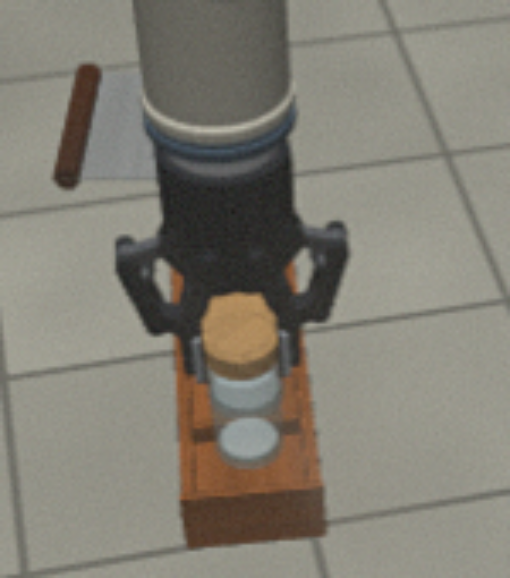

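View pics/w19.png

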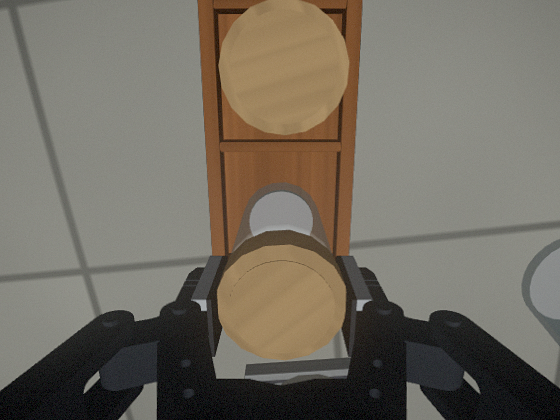

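```bash
python3 -c "
from h import *
c=cam('wrist'); y=np.array([.108,.9942])
b=onz(c,[(281,142),(281,151)],.026);  print(b,b[:,:2]-np.array([[.043],[.037]])*y)
print('base far edge',onz(c,[(281,184)],.045)[:,:2]-.0225*y, T_now()[2])
"
```

```text
[[0.52730692 0.13212275 0.026     ]
 [0.52670677 0.12663938 0.026     ]] [[0.52266292 0.08937215]
 [0.52271077 0.08985398]]
base far edge [[0.52258904 0.08809929]] [0.52399495 0.08831148 0.1098524 ]
```

Emit:
play_rows(
  steps=[
    [0.001, 0, 0.01, 0, 0, 0, 0],
    [0.001, 0, 0.019, 0, 0, 0, 0],
    [0.001, 0, 0.026, 0, 0, 0, 0],
    [0.001, 0, 0.03, 0, 0, 0, 0],
    [0.001, 0, 0.032, 0, 0, 0, 0],
  ],
)

```text
time_s: 32.85
position: [0.5246, 0.09, 0.0781]
tool_rot: [-0.0, 0.744, 0.668, -0.0]
contact_force: [-0.1, -0.1, -1.2]
width: 0.0448
```

Emit:
play_rows(
  steps=[
    [0, 0, 0.001, 0, 0, 0, 0],
    [0, 0, 0.002, 0, 0, 0, 0],
    [0, 0, 0.0025, 0, 0, 0, 0],
    [0, 0, 0.003, 0, 0, 0, 0],
    [0, 0, 0.003, 0, 0, 0, 0],
  ],
)

```text
time_s: 33.35
position: [0.5251, 0.0902, 0.0769]
tool_rot: [0.0, 0.744, 0.668, 0.0]
contact_force: [-4.1, -0.3, 11.7]
width: 0.045
```

Contact is firm at 11.7 N, so I release and retreat.

Emit:
play_rows(
  steps=[
    [0, 0, 0, 0, 0, 0, 58],
    [0, 0, 0, 0, 0, 0, 63],
    [0, 0, 0, 0, 0, 0, 70],
    [0, 0, 0, 0, 0, 0, 75],
    [0, 0, 0, 0, 0, 0, 80],
  ],
)

```text
time_s: 33.85
position: [0.5248, 0.09, 0.0756]
tool_rot: [-0.0, 0.744, 0.668, -0.0]
contact_force: [-0.4, 0.2, 0.1]
width: 0.0682
```

Emit:
play_rows(
  steps=[
    [0, 0, -0.015, 0, 0, 0, 80],
    [0, 0, -0.035, 0, 0, 0, 80],
    [0, 0, -0.06, 0, 0, 0, 80],
    [0, 0, -0.09, 0, 0, 0, 80],
    [0, 0, -0.13, 0, 0, 0, 80],
  ],
)

```text
time_s: 34.35
position: [0.5237, 0.0898, 0.2056]
tool_rot: [-0.001, 0.744, 0.668, -0.001]
contact_force: [-0.0, 1.0, 0.4]
width: 0.0686
```

Emit:
play_rows(
  steps=[
    [-0.03, 0, -0.02, 0, 0, 0, 80],
    [-0.07, 0, -0.04, 0, 0, 0, 80],
    [-0.11, 0, -0.06, 0, 0, 0, 80],
    [-0.15, 0, -0.06, 0, 0, 0, 80],
    [-0.19, 0, -0.06, 0, 0, 0, 80],
  ],
)

```text
time_s: 34.85
position: [0.5045, -0.1004, 0.2666]
tool_rot: [0.001, 0.744, 0.668, 0.001]
contact_force: [0.2, -0.5, -0.1]
width: 0.0683
```

```bash
python3 -c "
from h import *
print(T_now()[0])
for n in ('scene','side','wrist'):
  c=cam(n); cv2.imwrite(f'pics/{n}_end.png',c['img'][:,:,::-1])
  if n=='scene': cv2.imwrite('pics/c20.png',cv2.resize(c['img'][110:220,250:410],None,fx=4.5,fy=4.5)[:,:,::-1]); print('open jar',onz(c,[(289,262)],0))
  if n=='side': cv2.imwrite('pics/s20.png',cv2.resize(c['img'][60:230,150:370],None,fx=3.4,fy=3.4)[:,:,::-1])
"
```

```text
{'time_s': 34.85, 'joints': array([-1.99394414e-01,  1.44148353e-01,  1.82800062e+00,  5.58576121e-06,
        1.16760052e+00, -9.27335804e-02]), 'dq': array([-7.80575175e-01,  4.74223773e-02, -3.33227397e-02, -2.95975364e-03,
       -4.47320577e-04, -7.73491698e-01]), 'effort': array([ 6.23482570e+00, -4.79499543e+01, -3.41774511e+01, -1.39523964e-02,
        2.20941603e-01,  1.28647953e+00]), 'position': array([ 0.50451026, -0.10041914,  0.26655224]), 'tool_rot': array([7.38027859e-04, 7.43794308e-01, 6.68407943e-01, 5.51933086e-04]), 'contact_force': array([ 0.20023526, -0.46988462, -0.12051425]), 'moment': array([-0.00554586,  0.00486769, -0.03521372]), 'width': 0.06831114422935096}
open jar [[0.73614457 0.00680676 0.        ]]
```

View pics/c20.png

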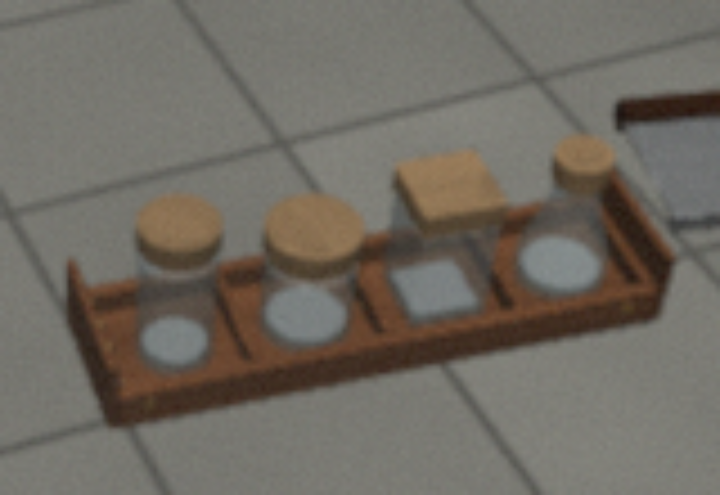

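View pics/s20.png

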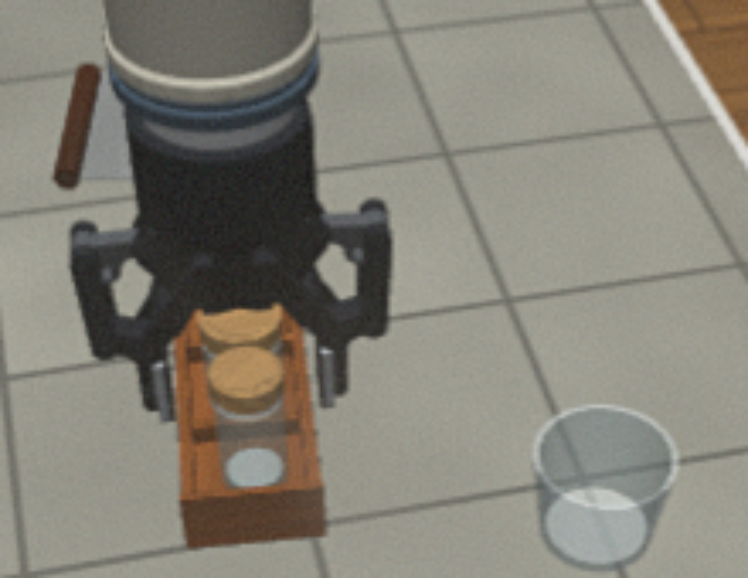

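View pics/scene_end.png

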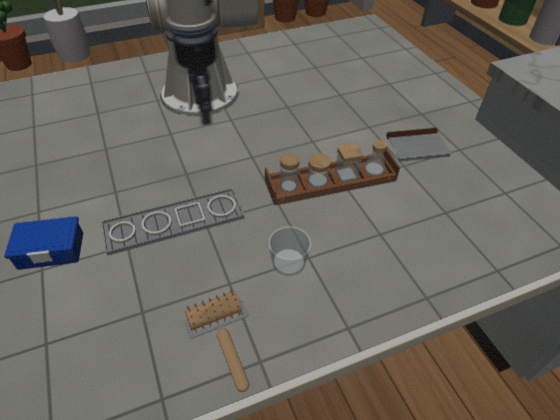

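All four jars stand upright in order in the rack (lids at about (289,161), (319,161), (349,152) and (380,145)). The open jar is still at (289,245). I'll let the arm settle and hand in.

Emit:
play_rows(
  steps=[
    [0, 0, 0, 0, 0, 0, 80],
    [0, 0, 0, 0, 0, 0, 80],
    [0, 0, 0, 0, 0, 0, 80],
    [0, 0, 0, 0, 0, 0, 80],
    [0, 0, 0, 0, 0, 0, 80],
  ],
)

```text
time_s: 35.5
position: [0.5046, -0.0983, 0.2656]
tool_rot: [-0.0, 0.744, 0.669, 0.0]
contact_force: [-0.0, 0.8, 0.1]
width: 0.0685
```

```bash
python3 -c "
from h import *
import cv2
a=cv2.imread('pics/scene0.png').astype(int);b=cam('scene')['img'][:,:,::-1].astype(int)
print('open jar region mean diff',abs(a-b)[225:278,262:318].mean(),'bg',abs(a-b)[300:350,300:360].mean())
from rig import job
print(job.finish_job())"
```

```text
open jar region mean diff 2.2918912848158133 bg 2.3722222222222222
the job is handed in; nothing more can be done
None
```

I moved all four jars by their lids into the rack and handed the job in at about 35.5 s. Left to right from the robot they are cone, square, squat, tall, the same order as on the tray.

- **Placing:** Each jar was lowered until it touched the rack floor, with readings of 7–12 N, and only then released. Before its final lowering each jar was within about 2 mm of its compartment's centre. The highest force I saw at the end of any move was about 12 N.
- **Final check:** The last scene picture shows all four upright, one to a compartment. I judged this by eye and did not measure the lid heights again. The side view at the end had the cone and square jars hidden behind the gripper.
- **Open jar:** It did not move. The picture difference around it (2.29) is no more than the background noise (2.37).
- **Disagreement:** My first readings of the rack's position along the row differed by up to 9 mm between cameras. I settled it with close wrist-camera views of the rack's strips and end board.

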